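# Build up the heels on two upturned boots

### The job

Build up the heels of the two boots that stand upside down on the jacks: on the tan boot's heel seat lay the red-brown lift, on it the cream lift and on top the amber treaded top piece; on the dark boot's heel seat lay the grey lift and on it the black treaded top piece. Every piece lies flat, tread up, centred on the heel seat and square with the boot, its straight edge towards the toe and its rounded edge at the back of the heel. Leave the open tin of tacks that stands among them where it is.

Things in the scene. Friction and masses are not known exactly. Their poses are not given: they have to be found in the camera images.
- brown_lift_mid (a point): Red-brown leatherboard heel lift, five tack heads. Loose rigid D-shaped piece for the tan boot: 64 mm long (x), 60 wide (y), 14 thick (z, up), lying on the bench. The point is its centre, 7 mm up, 32 from either end. +x: straight edge; -x end: half circle of 30 mm radius; sides parallel from the straight edge to 2 mm behind the point.
- cream_lift_mid (a point): Cream leatherboard heel lift, five tack heads. Loose rigid D-shaped piece for the tan boot: 60 mm long (x), 56 wide (y), 14 thick (z, up), lying on the bench. The point is its centre, 7 mm up, 30 from either end. +x: straight edge; -x end: half circle of 28 mm radius; sides parallel from the straight edge to 2 mm behind the point.
- amber_top_mid (a point): Amber-orange hard-rubber top piece, grooved tread up. Loose rigid D-shaped piece for the tan boot: 56 mm long (x), 52 wide (y), 10 thick (z, up), lying on the bench. The point is its centre, 5 mm up, 28 from either end. +x: straight edge; -x end: half circle of 26 mm radius; sides parallel from the straight edge to 2 mm behind the point.
- grey_lift_mid (a point): Grey hard-rubber heel lift, five tack heads. Loose rigid D-shaped piece for the dark boot: 64 mm long (x), 60 wide (y), 14 thick (z, up), lying on the bench. The point is its centre, 7 mm up, 32 from either end. +x: straight edge; -x end: half circle of 30 mm radius; sides parallel from the straight edge to 2 mm behind the point.
- black_top_mid (a point): Black hard-rubber top piece, grooved tread up. Loose rigid D-shaped piece for the dark boot: 60 mm long (x), 56 wide (y), 10 thick (z, up), lying on the bench. The point is its centre, 5 mm up, 30 from either end. +x: straight edge; -x end: half circle of 28 mm radius; sides parallel from the straight edge to 2 mm behind the point.
- tan_seat (a point): Centre of the heel seat, on its surface, of the honey-tan boot with cream sole, fixed upside down on a bench jack. The seat is the level roughed D-shaped patch (66 x 62 mm) at the heel end, 180 mm above the bench. +x to the toe, z up. The boot's back is 39 mm behind; ahead the sole is level to 46 mm, then rises to 37 mm above the seat at 112 mm. Boot up to 102 mm wide.
- tan_waist (a point): Point on the centre line of the sole of the honey-tan boot with cream sole, 60 mm ahead of its heel seat (towards the toe, where the sole begins to rise); +x to the toe. It only shows which way the boot points.
- dark_seat (a point): Centre of the heel seat, on its surface, of the dark-brown boot with black sole, fixed upside down on a bench jack. The seat is the level roughed D-shaped patch (66 x 62 mm) at the heel end, 180 mm above the bench. +x to the toe, z up. The boot's back is 39 mm behind; ahead the sole is level to 46 mm, then rises to 24 mm above the seat at 112 mm. Boot up to 102 mm wide.
- dark_waist (a point): Point on the centre line of the sole of the dark-brown boot with black sole, 60 mm ahead of its heel seat (towards the toe, where the sole begins to rise); +x to the toe. It only shows which way the boot points.
- tack_tin: Open round steel tin full of brass tacks with a blue band, 73 mm across, 30 mm high, loose among the heel pieces; origin at the centre of its underside, z up. To be left alone.

How it is judged:
By the outcome, as a careful person would: the job done as asked, in the order asked, and still so for the second after the job is handed in, with the robot touching nothing.
It also fails if it takes over 138 s, if anything falls off the work surface, if the arm or the gripper's body presses on something with over 40 N, if the wrist force passes 120 N, or if a joint passes its speed limit or range.

### The arm

A 6-joint arm with a two-finger parallel gripper is mounted at the origin on the work surface. World frame = base frame: x ahead of the robot, y to its left, z up, the work surface at z = 0. Lengths are in m, angles in rad, forces in N, time in s.
With the tool pointing down it reaches from about 0.35 to 0.775 m from the base axis. Payload 7.3 kg.
Tool frame: the origin (TCP) lies at the very end of the fingers, on their centre line; the grasp point (between the pads) lies 19 mm behind it; z points along the fingers, y is the direction in which the jaws open and shut (so a half turn about z gives the same grasp; the last joint's range is limited). The gripper opens to 92 mm and grips with 3 to 60 N. Pads are 19 mm wide; open, the fingers measure 130 mm over their backs; the gripper's body (75 mm by 190 mm) begins 47 mm behind the grasp point.
Start: joints at [1.194, 0.342, 1.524, -0, 1.275, -0.146], TCP at [0.12, 0.511, 0.227] pointing down, gripper open.
Joint ranges: [-2.53, 2.53], [-0.77, 2.02], [0.04, 2.7], [-1, 4.14], [0.28, 2.66], [-3.11, 3.11]. Speed limits (rad/s): [2.57, 2.57, 3.14, 3.14, 3.14, 3.14].

### API

Orientations are given as [roll, pitch, yaw] about the fixed x, y, z axes, in that order (R = Rz(yaw) Ry(pitch) Rx(roll)).
In Python, from cell import robot gives the robot as it stands.
- The arm moves only by the tool apply_moves, never from a script. Its argument "plan" is a list of rows, each an object of numbers: "tx", "ty", "tz": the shift along the tool's x, y, z in m; "yaw": the turn about the tool's z in rad; "grip": the opening, from -1 (shut) to 1 (fully open), so that 0 is half open. In form: [{"tx": .., "ty": .., "tz": .., "yaw": .., "grip": ..}, ...]. A call has 1 to 8 rows; each row is the pose to reach, as a shift and turn from the pose commanded when the call began, along the tool's axes at that moment; what a row does not reach only later rows make up. A row lasts 1/8 s, in which the tool goes at most 62.5 mm and 10.7 degrees, less where a joint would pass 70% of its speed; a pose out of reach is approached as far as the arm can. A call with a gripper value outside its range is refused whole. The fingers move at their own pace and stop on an object; "force" is the grip in N (left out, the last holds). Time passes only in rows, so rows that repeat a pose let the fingers close. It gives the time, the measured TCP pose, the force and the opening at its end, in the units of the state.
- robot.observe(): the state, without advancing time (a new reading comes with each control period).
- robot.read_camera(name): name is "scene" or "top"; returns (picture, depth): 400x640x3 uint8, red, green, blue; 400x640 float32, m along the optical axis (not along the pixel's ray), 0 where there is no reading.
- robot.get_calibration(name): a dict with "camera_matrix" (3x3 intrinsics, pixels), "R" (3x3) and "t" (3): a world point X has camera coordinates R X + t. Camera axes: x right, y down, z forward; pixel columns grow to the right and rows downward; lengths in m; the calibration is good to about 2 mm. A picture is of the moment at which its call begins. get_calibration takes no time and is no camera call.
- robot.hand_in(): hands the job in, once; it reports no verdict.
Trained networks look in the newest picture that a camera, given by its name, has taken for a name from the list of things; names that differ only in an ending like _2 or _b are one class to them, and where a whole thing is asked for, a point or a joint stands for the part that bears it (a point fixed in the world has none). Each returns a list of dicts, best first, with "confidence" (0 to 1); they miss things now and then, are a little off and sometimes report something else, mostly with a low value. They report only what shows in the picture. A call takes as long as a camera call.
- robot.outline_of(label, camera): "region" (400x640 bool, what is visible of it) and "pixel" ([row, column] in pixels, amid what is visible of it).
- robot.tip_of(label, camera): "pixel" ([row, column] in pixels: a listed point, or the origin of a listed thing).
The state is a dict: "time": time; "qpos": joint angles; "qvel": joint speeds; "joint_efforts": joint torques, N m; "tool_pos": TCP position; "tool_rot": TCP orientation; "contact_force": force on the tool from outside, world axes, zero at the start; "torque": the same for the moment, N m; "opening": finger opening in m.
Only numpy, scipy, OpenCV 4.12 (cv2) and the standard library are available. Lean on these libraries where they do the work, as an engineer would, in place of code of your own. Each camera call takes 0.05 s, during which the arm holds its last target.

## Working session

There is one attempt and no reset: what is moved stays moved. The work goes in short steps, Python scripts to look and compute and a tool call to move; the robot and the scene stay as the last step left them, time stands still between calls to the robot, and variables do not carry over. Pictures are saved under pics/ and viewed, and the job is handed in when it is done.

Besides the shell and the picture viewer there is one more tool, called as a command line: name --argument value ..., lists and objects as JSON in quotes. apply_moves: Moves the arm, as the interface text tells. Its arguments: {"type":"object","properties":{"plan":{"type":"array","items":{"type":"object","properties":{"tx":{"type":"number"},"ty":{"type":"number"},"tz":{"type":"number"},"yaw":{"type":"number"},"grip":{"type":"number"}}}},"force":{"type":"number"}},"required":["plan"]}

```bash
ls; mkdir -p pics; python3 - <<'E'
from cell import robot
import cv2,numpy as np
print(robot.observe())
for n in ("scene","top"):
    p,d=robot.read_camera(n); cv2.imwrite(f"pics/{n}0.png",p[:,:,::-1]); c=robot.get_calibration(n); print(n,c)
    np.save(f"pics/{n}0d.npy",d)
E
```

```text
pics
{'time': 0.0, 'qpos': array([ 1.19398454e+00,  3.42700914e-01,  1.52500433e+00, -2.56453162e-06,
        1.27538324e+00, -1.45955662e-01]), 'qvel': array([-0.00015791, -0.00132493, -0.00151314, -0.00017023, -0.00205824,
       -0.00149512]), 'joint_efforts': array([ 5.30632315e-04, -4.31222713e+01, -2.44233209e+01,  7.19577447e-02,
        5.54866449e-02, -5.80361939e-05]), 'tool_pos': array([0.11993459, 0.51070937, 0.22606071]), 'tool_rot': array([-3.14011238e+00, -2.15122969e-04,  2.91073712e+00]), 'contact_force': array([-1.24316708,  0.44944794,  0.10729572]), 'torque': array([ 0.00734923, -0.05990346, -0.01359451]), 'opening': 0.09147221478979703}
scene {'camera_matrix': array([[480.51245494,   0.        , 314.40986629],
       [  0.        , 480.51245494, 193.30611911],
       [  0.        ,   0.        ,   1.        ]]), 'R': array([[ 3.93083181e-01,  9.19502586e-01, -7.79722163e-04],
       [ 4.73196572e-01, -2.03016315e-01, -8.57245228e-01],
       [-7.88397500e-01,  3.36599719e-01, -5.14907770e-01]]), 't': array([-0.23118796, -0.13406188,  1.69616811])}
top {'camera_matrix': array([[461.26887906,   0.        , 319.69438479],
       [  0.        , 461.26887906, 206.57387613],
       [  0.        ,   0.        ,   1.        ]]), 'R': array([[ 0.02803225, -0.99958099, -0.00721404],
       [-0.98246417, -0.02621996, -0.18459868],
       [ 0.18433218,  0.01226226, -0.98278751]]), 't': array([1.24946418e-03, 5.52175888e-01, 1.35388996e+00])}
```

View pics/scene0.png

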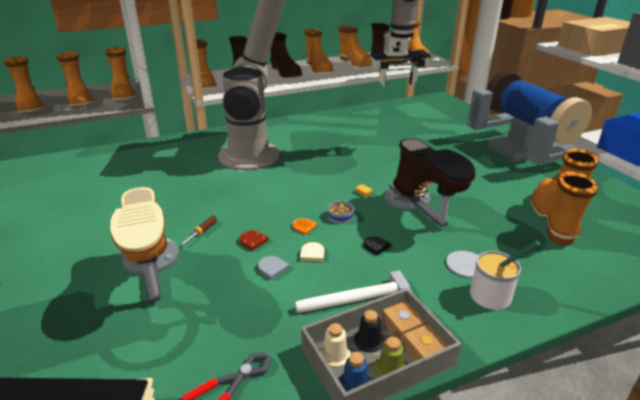

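View pics/top0.png

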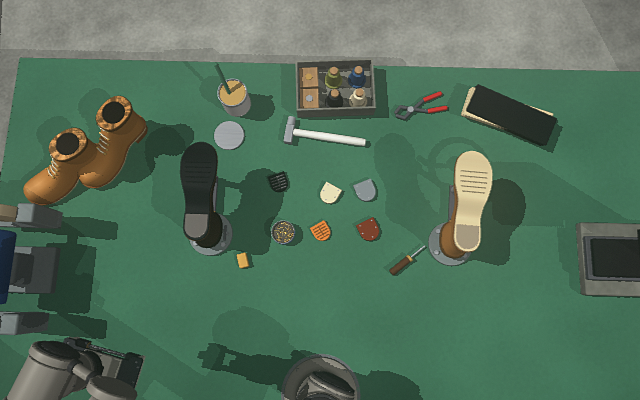

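```bash
cat > h.py <<'E'
import numpy as np,cv2
from scipy.optimize import minimize
from cell import robot
DIM={'brown_lift_mid':(64,60,14),'cream_lift_mid':(60,56,14),'amber_top_mid':(56,52,10),'grey_lift_mid':(64,60,14),'black_top_mid':(60,56,10)}
CAL={}
def cal(n):
    if n not in CAL:
        c=robot.get_calibration(n); CAL[n]=(np.array(c['camera_matrix']),np.array(c['R']),np.array(c['t']))
    return CAL[n]
def proj(n,P):
    K,R,t=cal(n); q=(np.atleast_2d(P)@R.T+t)@K.T
    return q[:,:2]/q[:,2:]           # col,row
def unproj(n,col,row,z):
    K,R,t=cal(n); d=R.T@np.linalg.inv(K)@np.array([col,row,1.]); o=-R.T@t
    return o+d*(z-o[2])/d[2]
def dpoint(n,col,row,depth):
    K,R,t=cal(n); return R.T@(np.linalg.inv(K)@np.array([col,row,1.])*depth-t)
def dshape(L,W):
    r=W/2; a=np.linspace(np.pi/2,3*np.pi/2,40); cx=-L/2+r
    return np.vstack([[[L/2,-r],[L/2,r]],np.c_[cx+r*np.cos(a),r*np.sin(a)]])/1000
def sil(n,x,y,yaw,L,W,z0,z1,S=8,box=None):
    D=dshape(L,W); c,s=np.cos(yaw),np.sin(yaw); D=D@np.array([[c,s],[-s,c]])+[x,y]
    P=np.vstack([np.c_[D,np.full(len(D),z)] for z in (z0,z1)])
    p=proj(n,P); h=cv2.convexHull(p.astype(np.float32))[:,0]
    r0,r1,c0,c1=box; m=np.zeros(((r1-r0)*S,(c1-c0)*S),np.uint8)
    q=(h-[c0,r0]+.5)*S-.5
    cv2.fillPoly(m,[np.round(q*16).astype(np.int32)],1,shift=4)
    return m.reshape(r1-r0,S,c1-c0,S).mean((1,3))
def fit(regs,L,W,z0,z1,x,y):
    """regs: {cam: region}"""
    B={}
    for n,g in regs.items():
        r,c=np.where(g); B[n]=(max(r.min()-6,0),min(r.max()+7,400),max(c.min()-6,0),min(c.max()+7,640))
    def cost(v):
        e=0
        for n,g in regs.items():
            b=B[n]; m=sil(n,v[0],v[1],v[2],L,W,z0,z1,box=b); G=g[b[0]:b[1],b[2]:b[3]]
            e+=((m-G)**2).sum()
        return e
    best=None
    for yaw in np.arange(-np.pi,np.pi,np.pi/6):
        o=minimize(cost,[x,y,yaw],method='Nelder-Mead',options=dict(initial_simplex=[[x,y,yaw],[x+.006,y,yaw],[x,y+.006,yaw],[x,y,yaw+.3]],xatol=1e-4,fatol=.02,maxiter=200))
        if best is None or o.fun<best.fun: best=o
    return best
E
python3 - <<'E'
from h import *
import pickle
imgs={n:robot.read_camera(n) for n in('top','scene')}
out={}
for l in list(DIM)+['tack_tin','tan_seat','tan_waist','dark_seat','dark_waist']:
    z=DIM[l][2]/2000 if l in DIM else (0 if 'tin' in l else .18)
    for n in ('top','scene'):
        t=robot.tip_of(l,n); o=robot.outline_of(l,n) if l in DIM or 'tin' in l else []
        out[l,n]=(t,o)
        for k in t[:2]: print(l,n,'tip',np.round(k['pixel'],1),round(k['confidence'],2),np.round(unproj(n,k['pixel'][1],k['pixel'][0],z),4))
        for k in o[:2]: print('   outline',np.round(k['pixel'],1),round(k['confidence'],2),k['region'].sum(),np.round(unproj(n,k['pixel'][1],k['pixel'][0],z),4))
pickle.dump((imgs,out),open('o.pkl','wb'))
for l in DIM:
    L,W,H=DIM[l]
    g={n:out[l,n][1][0]['region'] for n in('top','scene') if out[l,n][1]}
    p=unproj('top',*out[l,'top'][1][0]['pixel'][::-1],H/2000)
    for gg in [g]+[{n:g[n]} for n in g]:
        r=fit(gg,L,W,0,H/1000,p[0],p[1]); print(l,list(gg),np.round(r.x,4),round(r.fun,1),[v.sum() for v in gg.values()])
print(robot.observe()['time'])
E
```

```text
brown_lift_mid top tip [230.4 370. ] 0.66 [ 0.489  -0.1417  0.007 ]
brown_lift_mid top tip [224.9 193.1] 0.29 [0.4914 0.4111 0.007 ]
   outline [227.6 366.6] 0.89 366 [ 0.4975 -0.131   0.007 ]
brown_lift_mid scene tip [238.  252.7] 0.73 [ 0.4872 -0.1333  0.007 ]
   outline [238.4 251.1] 0.64 394 [ 0.4872 -0.1377  0.007 ]
cream_lift_mid top tip [192.6 329.4] 0.7 [ 0.606  -0.0125  0.007 ]
   outline [190.9 328.6] 0.69 340 [ 0.6115 -0.0098  0.007 ]
cream_lift_mid scene tip [251.4 314.4] 0.69 [ 0.6035 -0.0066  0.007 ]
   outline [253.9 312.7] 0.66 384 [ 0.6111 -0.0145  0.007 ]
amber_top_mid top tip [233.1 322.7] 0.51 [0.4768 0.0052 0.005 ]
   outline [229.2 322.7] 0.74 252 [0.4891 0.0055 0.005 ]
amber_top_mid scene tip [225.5 300.2] 0.71 [0.4803 0.0038 0.005 ]
   outline [226.7 302.6] 0.68 263 [0.4882 0.0077 0.005 ]
grey_lift_mid top tip [191.6 363.7] 0.86 [ 0.6121 -0.1208  0.007 ]
   outline [192.2 365. ] 0.66 361 [ 0.6103 -0.1249  0.007 ]
grey_lift_mid scene tip [265.7 269.4] 0.75 [ 0.612  -0.1291  0.007 ]
   outline [267.  268.4] 0.72 520 [ 0.6157 -0.1328  0.007 ]
black_top_mid top ti
[... 1661 characters left out ...]
.3 [np.int64(384)]
amber_top_mid ['top', 'scene'] [0.4825 0.0107 0.5768] 30.8 [np.int64(252), np.int64(263)]
amber_top_mid ['top'] [0.4825 0.0121 0.4901] 18.2 [np.int64(252)]
amber_top_mid ['scene'] [0.4824 0.0104 0.5749] 9.8 [np.int64(263)]
grey_lift_mid ['top', 'scene'] [ 0.6139 -0.1274  0.4635] 34.0 [np.int64(361), np.int64(520)]
grey_lift_mid ['top'] [ 0.6145 -0.1254  0.4212] 9.5 [np.int64(361)]
grey_lift_mid ['scene'] [ 0.6132 -0.128   0.4511] 9.6 [np.int64(520)]
black_top_mid ['top', 'scene'] [0.6355 0.1516 0.3598] 50.4 [np.int64(285), np.int64(316)]
black_top_mid ['top'] [0.6361 0.1517 0.3776] 15.4 [np.int64(285)]
black_top_mid ['scene'] [0.6353 0.1509 0.3955] 33.9 [np.int64(316)]
1.8
```

```bash
cat >> h.py <<'E'
def outl(n,x,y,yaw,L,W,z):
    D=dshape(L,W); c,s=np.cos(yaw),np.sin(yaw); D=D@np.array([[c,s],[-s,c]])+[x,y]
    return proj(n,np.c_[D,np.full(len(D),z)])
def crop(im,r0,r1,c0,c1,S,polys=(),col=(255,0,255)):
    v=cv2.resize(im[r0:r1,c0:c1],None,fx=S,fy=S,interpolation=cv2.INTER_CUBIC)[:,:,::-1].copy()
    for p in polys: cv2.polylines(v,[np.round((p-[c0,r0]+.5)*S).astype(np.int32)],True,col,1)
    return v
E
python3 - <<'E'
from h import *
import pickle
imgs,out=pickle.load(open('o.pkl','rb'))
F={'brown_lift_mid':(.4895,-.1374,.464),'cream_lift_mid':(.6027,-.0114,-.53),'amber_top_mid':(.4825,.0107,.57),'grey_lift_mid':(.6139,-.1274,.455),'black_top_mid':(.6355,.1516,.37)}
po=lambda n:[outl(n,*F[l],DIM[l][0],DIM[l][1],DIM[l][2]/1000) for l in F]
a=crop(imgs['top'][0],160,250,260,393,6,po('top')); cv2.imwrite('pics/p1.png',a)
a=crop(imgs['scene'][0],195,290,230,400,4,po('scene')); cv2.imwrite('pics/p2.png',a)
t=imgs['top'][0]; a=np.hstack([crop(t,185,260,170,235,6),crop(t,185,260,440,505,6)]); cv2.imwrite('pics/p3.png',a)
t=imgs['scene'][0]; a=np.hstack([crop(t,125,215,385,450,6),crop(t,170,260,105,170,6)]); cv2.imwrite('pics/p4.png',a)
E
```

```text
(no output)
```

View pics/p1.png

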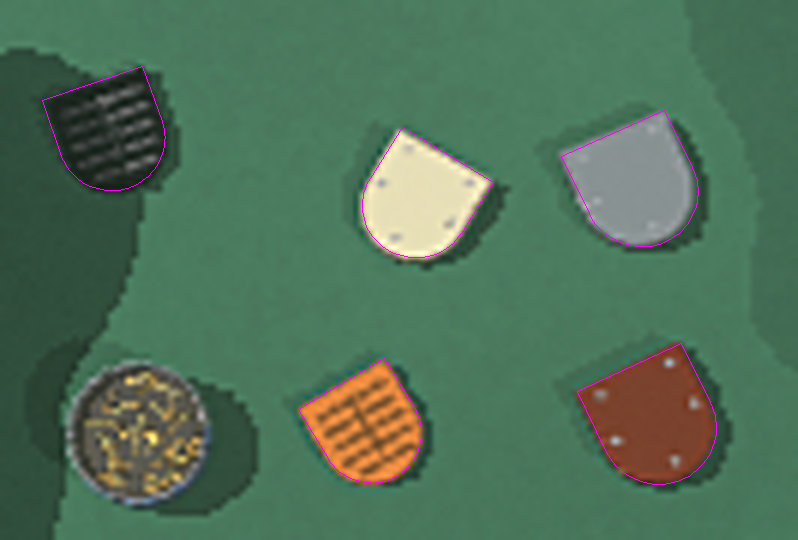

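View pics/p2.png

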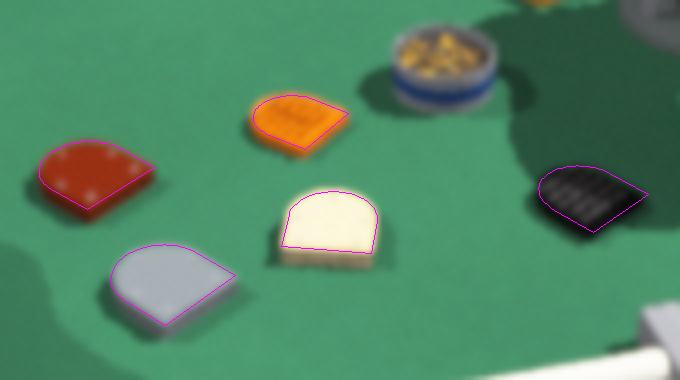

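View pics/p3.png

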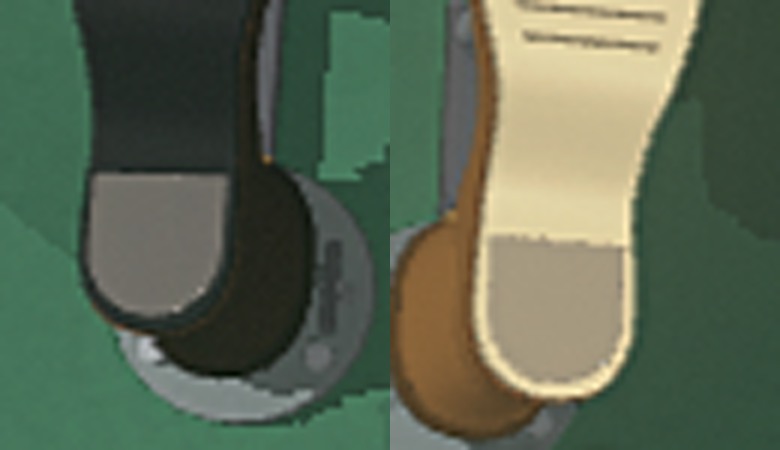

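View pics/p4.png

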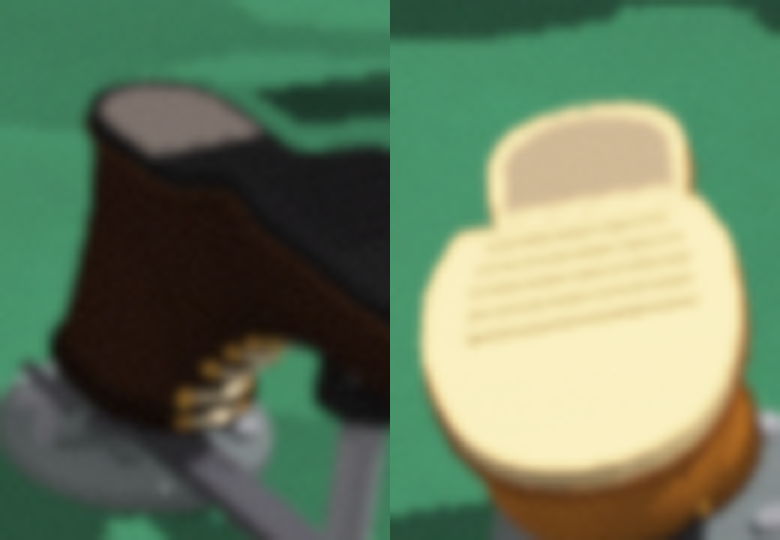

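```bash
cat > seat.py <<'E'
from h import *
import pickle
def seatreg(im,n,seed):
    S=4; f=cv2.resize(cv2.GaussianBlur(im,(0,0),.5),None,fx=S,fy=S,interpolation=cv2.INTER_CUBIC)
    m=np.zeros((f.shape[0]+2,f.shape[1]+2),np.uint8)
    lab=f.astype(float); c=np.array(seed)
    px=np.median(im[int(c[1])-2:int(c[1])+3,int(c[0])-2:int(c[0])+3].reshape(-1,3),0)
    return px
if __name__=='__main__':
    imgs,out=pickle.load(open('o.pkl','rb'))
    for n,b,seed,sole in (('top','dark',(196,226),(196,208)),('top','tan',(468,235),(468,220)),('scene','dark',(410,145),(424,152)),('scene','tan',(136,197),(136,212))):
        im=imgs[n][0].astype(float)
        med=lambda s:np.median(im[s[1]-1:s[1]+2,s[0]-1:s[0]+2].reshape(-1,3),0)
        A,Bc=med(seed),med(sole)
        u=A-Bc; al=((im-Bc)@u)/(u@u); res=np.linalg.norm(im-Bc-np.clip(al,0,1)[...,None]*u,axis=2)
        soft=np.clip(al,0,1)*(res<40)
        mm=(soft>.4).astype(np.uint8); _,lb=cv2.connectedComponents(mm,connectivity=4); g=(lb==lb[seed[1],seed[0]])
        g2=cv2.dilate(g.astype(np.uint8),np.ones((3,3)))>0
        soft=soft*g2
        print(n,b,A,Bc,g.sum())
        p=unproj(n,*seed,.18)
        hard=g.astype(float)
        r,c=np.where(g); print(r.min(),r.max(),c.min(),c.max())
        B=(r.min()-5,r.max()+6,c.min()-5,c.max()+6)
        for nm,G in (('soft',soft),('hard',hard)):
            def cost(v): return ((sil(n,v[0],v[1],v[2],66,62,.1799,.18,box=B)-G[B[0]:B[1],B[2]:B[3]])**2).sum()
            best=min((minimize(cost,[p[0],p[1],y],method='Nelder-Mead',options=dict(initial_simplex=[[p[0],p[1],y],[p[0]+.006,p[1],y],[p[0],p[1]+.006,y],[p[0],p[1],y+.3]],maxiter=300)) for y in (-.4,-.1,.2)),key=lambda o:o.fun)
            print('   ',nm,np.round(best.x,4),round(best.fun,1))
        x=best.x; cv2.imwrite(f'pics/s_{n}_{b}.png',crop(imgs[n][0],B[0]-5,B[1]+5,B[2]-5,B[3]+5,8,[outl(n,*x,66,62,.18)]))
        # depth height check
        d=imgs[n][1]; print('   depthpt',np.round(dpoint(n,*seed,d[seed[1],seed[0]]),4))
E
python3 seat.py; python3 - <<'E'
import cv2,numpy as np
A=[cv2.imread(f'pics/s_{n}.png') for n in('top_dark','top_tan','scene_dark','scene_tan')]
H=max(a.shape[0] for a in A); A=[cv2.copyMakeBorder(a,0,H-a.shape[0],0,0,0) for a in A]
v=np.hstack(A); k=min(1,800/v.shape[1]);cv2.imwrite('pics/p5.png',cv2.resize(v,None,fx=k,fy=k))
E
```

```text
top dark [111. 109. 102.] [43. 49. 45.] 481
214 237 185 207
    soft [0.4664 0.3549 0.0092] 3.3
    hard [0.4662 0.3545 0.0168] 7.9
   depthpt [0.4643 0.3524 0.1816]
top tan [165. 153. 128.] [225. 211. 165.] 503
224 248 456 479
    soft [ 0.4556 -0.3885 -0.0668] 4.0
    hard [ 0.4556 -0.3883 -0.0698] 8.3
   depthpt [ 0.4599 -0.3916  0.1797]
scene dark [125. 114. 108.] [27. 26. 27.] 261
138 150 401 430
    soft [ 0.4653  0.3561 -0.0054] 17.2
    hard [0.4659 0.3563 0.0636] 46.7
   depthpt [0.4668 0.3446 0.1783]
scene tan [207. 185. 150.] [241. 226. 172.] 336
188 204 124 151
    soft [ 0.4521 -0.3894 -0.0469] 30.0
    hard [ 0.453  -0.3892 -0.0535] 32.2
   depthpt [ 0.4594 -0.3926  0.1802]
```

View pics/p5.png

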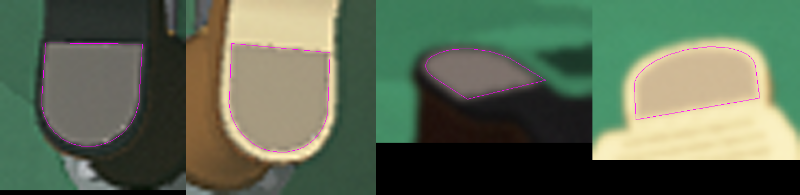

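```bash
cat >> h.py <<'E'
F={'brown':(.4895,-.1374,.466),'cream':(.6025,-.0112,-.53),'amber':(.4825,.0108,.565),'grey':(.6139,-.1268,.45),'black':(.6357,.1515,.37)}
SEAT={'tan':(.4548,-.3887,-.066),'dark':(.4662,.3552,.011)}
OFF=.011
def goal(*wps):
    """wps: (x,y,z,psi): world TCP targets with piece heading psi"""
    s=robot.observe(); p=s['tool_pos']; th=s['tool_rot'][2]
    X=np.array([np.cos(th),np.sin(th)]);Y=np.array([np.sin(th),-np.cos(th)])
    print('now',np.round(p,4),'th',round(th,4),'open',round(s['opening'],4),'F',np.round(s['contact_force'],1),'t',round(s['time'],2),'q6',round(s['qpos'][5],2))
    for x,y,z,psi in wps:
        d=np.array([x,y])-p[:2]; a=-(psi+np.pi-th); a=(a+np.pi)%(2*np.pi)-np.pi
        print(f'tx {d@X:.4f} ty {d@Y:.4f} tz {p[2]-z:.4f} yaw {a:.4f}')
def at(f,z):
    x,y,psi=f; return (x+OFF*np.cos(psi),y+OFF*np.sin(psi),z,psi)
E
python3 -c "
from h import *
goal((.36,.25,.28,0),at(F['brown'],.1))"
```

```text
now [0.1201 0.5111 0.2267] th 2.9108 open 0.0916 F [0.2 0.  0.4] t 1.8 q6 -0.15
tx -0.2933 ty -0.1993 tz -0.0533 yaw -0.2308
tx -0.5164 ty -0.5397 tz 0.1267 yaw -0.6968
```

apply_moves --plan '[{"tx": -0.05, "ty": -0.02, "tz": -0.05, "yaw": -0.1, "grip": 1}, {"tx": -0.293, "ty": -0.2, "tz": -0.053, "yaw": -0.3, "grip": 1}, {"tx": -0.293, "ty": -0.2, "tz": -0.053, "yaw": -0.4, "grip": 1}, {"tx": -0.293, "ty": -0.2, "tz": -0.053, "yaw": -0.5, "grip": 1}, {"tx": -0.293, "ty": -0.2, "tz": -0.053, "yaw": -0.6, "grip": 1}, {"tx": -0.293, "ty": -0.2, "tz": -0.053, "yaw": -0.6968, "grip": 1}, {"tx": -0.293, "ty": -0.2, "tz": -0.053, "yaw": -0.6968, "grip": 1}, {"tx": -0.293, "ty": -0.2, "tz": -0.053, "yaw": -0.6968, "grip": 1}]'

```text
time: 2.8
tool_pos: [0.3595, 0.2494, 0.2797]
tool_rot: [3.141, -0.0, -2.678]
contact_force: [0.2, 0.0, 0.3]
opening: 0.0916
```

```bash
python3 -c "
from h import *
goal(at(F['brown'],.1))"
```

```text
now [0.3595 0.2494 0.2797] th -2.6778 open 0.0916 F [0.2 0.  0.3] t 2.8 q6 -1.6
tx 0.0457 ty -0.4041 tz 0.1797 yaw -0.0022
```

apply_moves --plan '[{"tx": 0.0457, "ty": -0.404, "tz": 0.18, "yaw": -0.002, "grip": 1}, {"tx": 0.0457, "ty": -0.404, "tz": 0.18, "yaw": -0.002, "grip": 1}, {"tx": 0.0457, "ty": -0.404, "tz": 0.18, "yaw": -0.002, "grip": 1}, {"tx": 0.0457, "ty": -0.404, "tz": 0.18, "yaw": -0.002, "grip": 1}, {"tx": 0.0457, "ty": -0.404, "tz": 0.18, "yaw": -0.002, "grip": 1}, {"tx": 0.0457, "ty": -0.404, "tz": 0.18, "yaw": -0.002, "grip": 1}, {"tx": 0.0457, "ty": -0.404, "tz": 0.18, "yaw": -0.002, "grip": 1}, {"tx": 0.0457, "ty": -0.404, "tz": 0.18, "yaw": -0.002, "grip": 1}]'

```text
time: 3.8
tool_pos: [0.5006, -0.1327, 0.0977]
tool_rot: [3.14, -0.002, -2.675]
contact_force: [-0.0, 0.6, 0.8]
opening: 0.092
```

```bash
python3 -c "
from h import *
goal(at(F['brown'],.0035))
p,d=robot.read_camera('scene'); cv2.imwrite('pics/a1.png',crop(p,150,300,180,380,4))"
```

```text
now [ 0.5006 -0.1327  0.0977] th -2.6753 open 0.092 F [-0.   0.6  0.8] t 3.8 q6 -2.44
tx 0.0011 ty 0.0008 tz 0.0942 yaw 0.0003
```

View pics/a1.png

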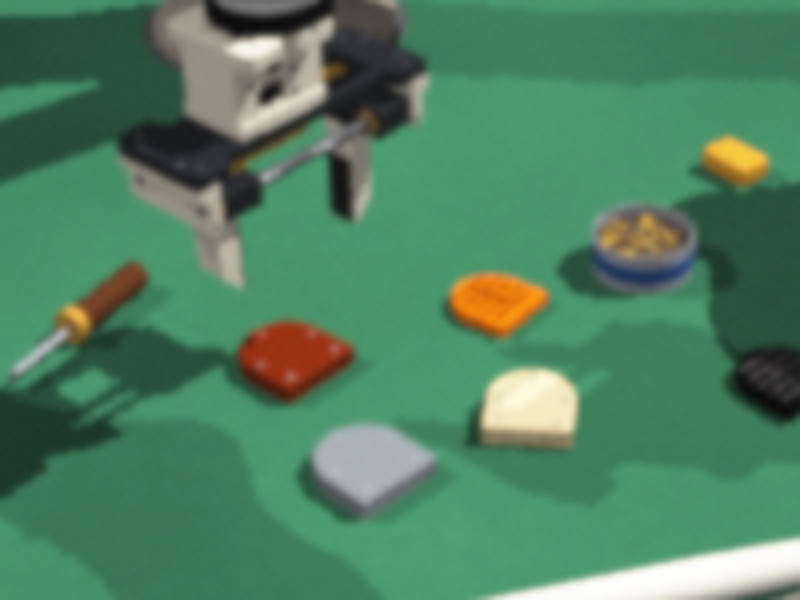

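apply_moves --plan '[{"tx": 0.001, "ty": 0.001, "tz": 0.05, "yaw": 0, "grip": 1}, {"tx": 0.001, "ty": 0.001, "tz": 0.08, "yaw": 0, "grip": 1}, {"tx": 0.001, "ty": 0.001, "tz": 0.09, "yaw": 0, "grip": 1}, {"tx": 0.001, "ty": 0.001, "tz": 0.094, "yaw": 0, "grip": 1}, {"tx": 0.001, "ty": 0.001, "tz": 0.094, "yaw": 0, "grip": 1}]' --force 20

```text
time: 4.47
tool_pos: [0.4997, -0.1312, 0.0068]
tool_rot: [-3.14, 0.001, -2.673]
contact_force: [1.0, 0.5, -0.1]
opening: 0.0914
```

```bash
python3 -c "
from h import *
goal(at(F['brown'],.0035))"
```

```text
now [ 0.4997 -0.1312  0.0068] th -2.6728 open 0.0914 F [ 1.   0.5 -0.1] t 4.47 q6 -2.45
tx 0.0009 ty -0.0009 tz 0.0033 yaw 0.0028
```

```bash
cat >> h.py <<'E'
import json,os
def upd(*moves):
    c=json.load(open('cmd.json')) if os.path.exists('cmd.json') else [.12,.511,.227,2.9108]
    for tx,ty,tz,yaw in moves:
        x,y,z,th=c; C,S=np.cos(th),np.sin(th)
        c=[x+tx*C+ty*S,y+tx*S-ty*C,z-tz,th-yaw]
    json.dump(c,open('cmd.json','w')); return c
def goal(*wps,last=None):
    c=upd(*([last] if last else [])); p=np.array(c[:3]); th=c[3]
    s=robot.observe()
    X=np.array([np.cos(th),np.sin(th)]);Y=np.array([np.sin(th),-np.cos(th)])
    e=s['tool_pos']-p; print('cmd',np.round(c,4),'meas-cmd mm',np.round(e*1000,1),'dth',round((s['tool_rot'][2]-th+np.pi)%(2*np.pi)-np.pi,4),'open',round(s['opening'],4),'F',np.round(s['contact_force'],1),'t',round(s['time'],2),'q6',round(s['qpos'][5],2))
    for x,y,z,psi in wps:
        d=np.array([x,y])-p[:2]; a=-(psi+np.pi-th); a=(a+np.pi)%(2*np.pi)-np.pi
        print(f'tx {d@X:.4f} ty {d@Y:.4f} tz {p[2]-z:.4f} yaw {a:.4f}')
E
python3 -c "
from h import *
upd((-.293,-.2,-.053,-.6968),(.0457,-.404,.18,-.002),(.001,.001,.094,0))
goal(at(F['brown'],.0035))"
```

```text
cmd [ 0.4988 -0.1317  0.006   3.6096] meas-cmd mm [0.9 0.5 0.8] dth 0.0008 open 0.0914 F [ 1.   0.5 -0.1] t 4.47 q6 -2.45
tx -0.0001 ty -0.0009 tz 0.0025 yaw 0.0020
```

Tracking the commanded pose works (the readings are noisy by about 1 mm). Going down the rest and gripping.

apply_moves --plan '[{"tx": 0, "ty": -0.001, "tz": 0.0025, "yaw": 0.002, "grip": 1}, {"tx": 0, "ty": -0.001, "tz": 0.0025, "yaw": 0.002, "grip": -1}, {"tx": 0, "ty": -0.001, "tz": 0.0025, "yaw": 0.002, "grip": -1}, {"tx": 0, "ty": -0.001, "tz": 0.0025, "yaw": 0.002, "grip": -1}, {"tx": 0, "ty": -0.001, "tz": 0.0025, "yaw": 0.002, "grip": -1}, {"tx": 0, "ty": -0.001, "tz": 0.0025, "yaw": 0.002, "grip": -1}, {"tx": 0, "ty": -0.001, "tz": 0.0025, "yaw": 0.002, "grip": -1}, {"tx": 0, "ty": -0.001, "tz": 0.0025, "yaw": 0.002, "grip": -1}]' --force 20

```text
time: 5.48
tool_pos: [0.4994, -0.1325, 0.0032]
tool_rot: [3.142, 0.0, -2.676]
contact_force: [-1.2, -0.5, 1.4]
opening: 0.0594
```

```bash
python3 -c "
from h import *
goal(at(F['brown'],.25),at(SEAT['tan'],.26),last=(0,-.001,.0025,.002))"
```

```text
cmd [ 4.9930e-01 -1.3260e-01  3.5000e-03  3.6076e+00] meas-cmd mm [ 0.1  0.1 -0.3] dth 0.0 open 0.0594 F [-1.2 -0.5  1.4] t 5.47 q6 -2.44
tx -0.0001 ty 0.0001 tz -0.2465 yaw 0.0000
tx 0.1453 ty -0.2144 tz -0.2565 yaw 0.5320
```

apply_moves --plan '[{"tz": -0.03, "grip": -1}, {"tz": -0.08, "grip": -1}, {"tz": -0.14, "grip": -1}, {"tz": -0.2, "grip": -1}, {"tz": -0.2465, "grip": -1}, {"tz": -0.2465, "grip": -1}]'

```text
schema error: expected keys tx, ty, tz, yaw, grip
```

```bash
python3 -c "
from h import *
goal(at(SEAT['tan'],.25),last=(0,0,-.2465,0))"
```

```text
cmd [ 0.4993 -0.1326  0.25    3.6076] meas-cmd mm [ 1.000e-01  1.000e-01 -2.468e+02] dth 0.0 open 0.0594 F [-1.2 -0.5  1.4] t 5.47 q6 -2.44
tx 0.1453 ty -0.2144 tz 0.0000 yaw 0.5320
```

apply_moves --plan '[{"tx": 0, "ty": 0, "yaw": 0, "tz": -0.03, "grip": -1}, {"tx": 0, "ty": 0, "yaw": 0, "tz": -0.08, "grip": -1}, {"tx": 0, "ty": 0, "yaw": 0, "tz": -0.14, "grip": -1}, {"tx": 0, "ty": 0, "yaw": 0, "tz": -0.2, "grip": -1}, {"tx": 0, "ty": 0, "yaw": 0, "tz": -0.2465, "grip": -1}, {"tx": 0, "ty": 0, "yaw": 0, "tz": -0.2465, "grip": -1}]'

```text
time: 6.22
tool_pos: [0.501, -0.1331, 0.2535]
tool_rot: [-3.135, 0.005, -2.675]
contact_force: [0.7, -0.4, -0.2]
opening: 0.0595
```

apply_moves --plan '[{"tx": 0.03, "ty": -0.045, "tz": 0, "yaw": 0.13, "grip": -1}, {"tx": 0.06, "ty": -0.09, "tz": 0, "yaw": 0.26, "grip": -1}, {"tx": 0.09, "ty": -0.135, "tz": 0, "yaw": 0.39, "grip": -1}, {"tx": 0.12, "ty": -0.18, "tz": 0, "yaw": 0.48, "grip": -1}, {"tx": 0.1453, "ty": -0.2144, "tz": 0, "yaw": 0.532, "grip": -1}, {"tx": 0.1453, "ty": -0.2144, "tz": 0, "yaw": 0.532, "grip": -1}, {"tx": 0.1453, "ty": -0.2144, "tz": 0, "yaw": 0.532, "grip": -1}]'

```text
time: 7.1
tool_pos: [0.4656, -0.3885, 0.2483]
tool_rot: [3.139, -0.002, 3.076]
contact_force: [0.2, 0.8, -0.4]
opening: 0.06
```

```bash
python3 -c "
from h import *
goal(at(SEAT['tan'],.1842),last=(.1453,-.2144,0,.532))
p,d=robot.read_camera('scene'); cv2.imwrite('pics/a2.png',crop(p,100,250,50,250,4))"
```

```text
cmd [ 0.4658 -0.3895  0.25    3.0756] meas-cmd mm [-0.2  1.  -1.7] dth 0.0003 open 0.06 F [ 0.2  0.8 -0.4] t 7.1 q6 -2.33
tx 0.0000 ty 0.0000 tz 0.0658 yaw 0.0000
```

View pics/a2.png

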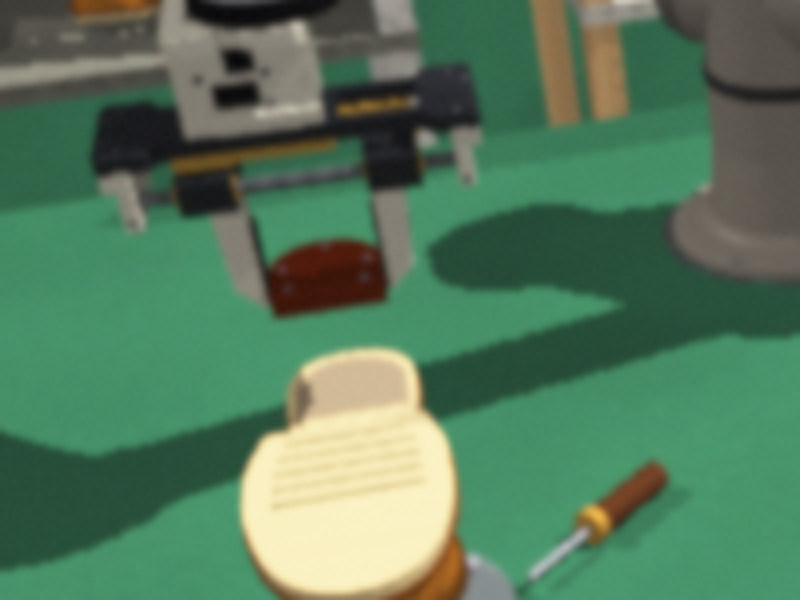

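apply_moves --plan '[{"tx": 0, "ty": 0, "yaw": 0, "tz": 0.03, "grip": -1}, {"tx": 0, "ty": 0, "yaw": 0, "tz": 0.05, "grip": -1}, {"tx": 0, "ty": 0, "yaw": 0, "tz": 0.058, "grip": -1}, {"tx": 0, "ty": 0, "yaw": 0, "tz": 0.062, "grip": -1}, {"tx": 0, "ty": 0, "yaw": 0, "tz": 0.064, "grip": -1}, {"tx": 0, "ty": 0, "yaw": 0, "tz": 0.0655, "grip": -1}, {"tx": 0, "ty": 0, "yaw": 0, "tz": 0.0655, "grip": -1}]'

```text
time: 8.02
tool_pos: [0.4659, -0.3895, 0.1845]
tool_rot: [-3.141, 0.0, 3.075]
contact_force: [-0.1, -0.4, -0.4]
opening: 0.0598
```

```bash
python3 -c "
from h import *
goal(at(SEAT['tan'],.1835),last=(0,0,.0655,0))
p,d=robot.read_camera('scene'); cv2.imwrite('pics/a3.png',crop(p,130,230,90,190,6))"
```

```text
cmd [ 0.4658 -0.3895  0.1845  3.0756] meas-cmd mm [ 0.1 -0.  -0. ] dth -0.0001 open 0.0598 F [-0.1 -0.4 -0.4] t 8.03 q6 -2.33
tx 0.0000 ty 0.0000 tz 0.0010 yaw 0.0000
```

View pics/a3.png

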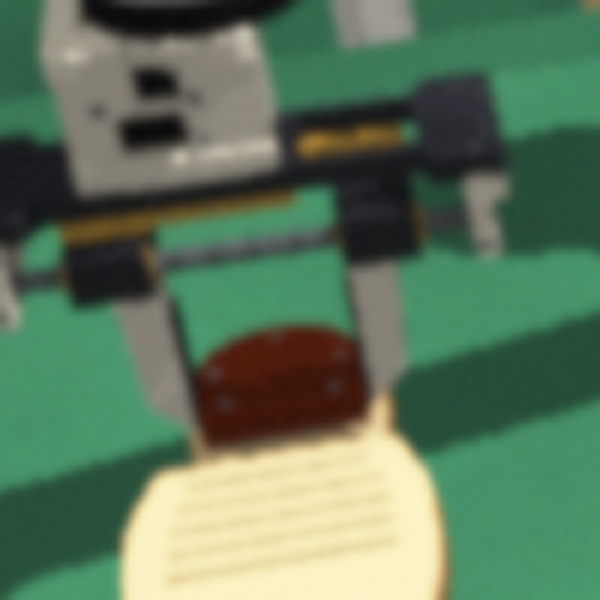

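Lift sits right over the seat, 1 mm or so up, inside the seat's edges. Lowering the last bit with a light press, then release.

apply_moves --plan '[{"tx": 0, "ty": 0, "yaw": 0, "tz": 0.0007, "grip": -1}, {"tx": 0, "ty": 0, "yaw": 0, "tz": 0.0013, "grip": -1}, {"tx": 0, "ty": 0, "yaw": 0, "tz": 0.0018, "grip": -1}, {"tx": 0, "ty": 0, "yaw": 0, "tz": 0.0018, "grip": -1}]'

```text
time: 8.57
tool_pos: [0.4659, -0.3894, 0.1833]
tool_rot: [-3.141, 0.001, 3.076]
contact_force: [-1.8, 1.2, 5.8]
opening: 0.0598
```

apply_moves --plan '[{"tx": 0, "ty": 0, "yaw": 0, "tz": 0, "grip": -0.1}, {"tx": 0, "ty": 0, "yaw": 0, "tz": 0, "grip": 0.6}, {"tx": 0, "ty": 0, "yaw": 0, "tz": 0, "grip": 0.9}, {"tx": 0, "ty": 0, "yaw": 0, "tz": 0, "grip": 1}, {"tx": 0, "ty": 0, "yaw": 0, "tz": 0, "grip": 1}]'

```text
time: 9.2
tool_pos: [0.4659, -0.3893, 0.1822]
tool_rot: [3.141, -0.0, 3.076]
contact_force: [-0.5, -0.1, 0.2]
opening: 0.0908
```

```bash
python3 -c "
from h import *
goal(at(SEAT['tan'],.27),last=(0,0,.0018,0))"
```

```text
cmd [ 0.4658 -0.3895  0.1827  3.0756] meas-cmd mm [ 0.1  0.1 -0.5] dth -0.0 open 0.0908 F [-0.5 -0.1  0.2] t 9.2 q6 -2.33
tx 0.0000 ty 0.0000 tz -0.0873 yaw 0.0000
```

apply_moves --plan '[{"tx": 0, "ty": 0, "yaw": 0, "tz": -0.02, "grip": 1}, {"tx": 0, "ty": 0, "yaw": 0, "tz": -0.0673, "grip": 1}, {"tx": 0, "ty": 0, "yaw": 0, "tz": -0.0873, "grip": 1}, {"tx": 0, "ty": 0, "yaw": 0, "tz": -0.0873, "grip": 1}]'

```text
time: 9.7
tool_pos: [0.4664, -0.3899, 0.2713]
tool_rot: [-3.139, 0.003, 3.076]
contact_force: [0.5, -0.6, -0.7]
opening: 0.0917
```

```bash
python3 -c "
from h import *
goal(at(F['cream'],.20),last=(0,0,-.0873,0))"
```

```text
cmd [ 0.4658 -0.3895  0.27    3.0756] meas-cmd mm [ 0.6 -0.4  1.3] dth -0.0 open 0.0917 F [ 0.5 -0.6 -0.7] t 9.7 q6 -2.33
tx -0.1213 ty 0.3815 tz 0.0700 yaw 0.4640
```

apply_moves --plan '[{"tx": -0.018, "ty": 0.055, "tz": 0, "yaw": 0.07, "grip": 1}, {"tx": -0.036, "ty": 0.11, "tz": 0, "yaw": 0.14, "grip": 1}, {"tx": -0.054, "ty": 0.165, "tz": 0.01, "yaw": 0.21, "grip": 1}, {"tx": -0.072, "ty": 0.22, "tz": 0.03, "yaw": 0.28, "grip": 1}, {"tx": -0.09, "ty": 0.275, "tz": 0.05, "yaw": 0.35, "grip": 1}, {"tx": -0.108, "ty": 0.33, "tz": 0.07, "yaw": 0.42, "grip": 1}, {"tx": -0.1213, "ty": 0.3815, "tz": 0.07, "yaw": 0.464, "grip": 1}, {"tx": -0.1213, "ty": 0.3815, "tz": 0.07, "yaw": 0.464, "grip": 1}]'

```text
time: 10.7
tool_pos: [0.6118, -0.0128, 0.1974]
tool_rot: [-3.141, -0.003, 2.617]
contact_force: [-1.4, -1.0, 0.3]
opening: 0.0919
```

```bash
python3 - <<'E'
from h import *
goal(at(F['cream'],.0035),last=(-.1213,.3815,.07,.464))
import pickle
im={n:robot.read_camera(n)[0] for n in('top','scene')}
pickle.dump(im,open('i2.pkl','wb'))
g={}
for n in im:
    o=robot.outline_of('brown_lift_mid',n)
    for k in o[:2]: print(n,k['pixel'],k['confidence'],k['region'].sum())
    if o: g[n]=o[0]['region']
for gg in [g]+[{n:g[n]} for n in g]:
    r=fit(gg,64,60,.18,.194,SEAT['tan'][0],SEAT['tan'][1]); print(list(gg),np.round(r.x,4),r.fun)
r=fit({'top':g['top']},64,60,.18,.194,SEAT['tan'][0],SEAT['tan'][1]).x
s=SEAT['tan']
cv2.imwrite('pics/a4.png',np.hstack([crop(im['top'],205,265,440,500,6,[outl('top',*r,64,60,.194)]),crop(im['scene'],170,230,105,165,6,[outl('scene',*r,64,60,.194),outl('scene',*r,64,60,.18)])]))
E
```

```text
cmd [ 0.612  -0.0168  0.2     2.6116] meas-cmd mm [-0.2  4.  -2.6] dth 0.0049 open 0.0919 F [-1.4 -1.   0.3] t 10.7 q6 -1.19
tx 0.0000 ty 0.0000 tz 0.1965 yaw 0.0000
top [235.6, 467.0] 0.95 479
scene [195.1, 136.7] 0.84 434
['top', 'scene'] [ 0.4563 -0.3895 -0.0314] 75.55859375
['top'] [ 0.4567 -0.3888 -0.0298] 24.614990234375
['scene'] [ 0.4539 -0.3905 -0.013 ] 41.50244140625
```

View pics/a4.png

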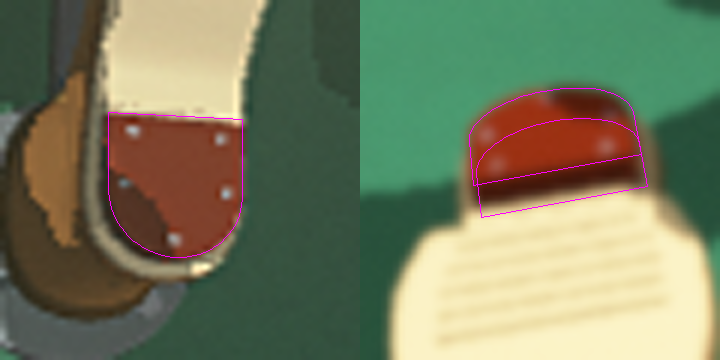

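apply_moves --plan '[{"tx": 0, "ty": 0, "yaw": 0, "tz": 0.06, "grip": 1}, {"tx": 0, "ty": 0, "yaw": 0, "tz": 0.12, "grip": 1}, {"tx": 0, "ty": 0, "yaw": 0, "tz": 0.165, "grip": 1}, {"tx": 0, "ty": 0, "yaw": 0, "tz": 0.185, "grip": 1}, {"tx": 0, "ty": 0, "yaw": 0, "tz": 0.193, "grip": 1}, {"tx": 0, "ty": 0, "yaw": 0, "tz": 0.1965, "grip": 1}, {"tx": 0, "ty": 0, "yaw": 0, "tz": 0.1965, "grip": 1}]'

```text
time: 11.78
tool_pos: [0.6126, -0.0171, 0.0041]
tool_rot: [3.141, 0.001, 2.611]
contact_force: [-0.1, -0.0, 1.2]
opening: 0.0917
```

apply_moves --plan '[{"tx": 0, "ty": 0, "yaw": 0, "tz": 0, "grip": -1}, {"tx": 0, "ty": 0, "yaw": 0, "tz": 0, "grip": -1}, {"tx": 0, "ty": 0, "yaw": 0, "tz": 0, "grip": -1}, {"tx": 0, "ty": 0, "yaw": 0, "tz": 0, "grip": -1}, {"tx": 0, "ty": 0, "yaw": 0, "tz": 0, "grip": -1}, {"tx": 0, "ty": 0, "yaw": 0, "tz": 0, "grip": -1}, {"tx": 0, "ty": 0, "yaw": 0, "tz": 0, "grip": -1}]' --force 20

```text
time: 12.65
tool_pos: [0.6121, -0.0166, 0.0033]
tool_rot: [3.141, 0.0, 2.612]
contact_force: [0.5, 0.2, 1.4]
opening: 0.0561
```

apply_moves --plan '[{"tx": 0, "ty": 0, "yaw": 0, "tz": -0.03, "grip": -1}, {"tx": 0, "ty": 0, "yaw": 0, "tz": -0.08, "grip": -1}, {"tx": 0, "ty": 0, "yaw": 0, "tz": -0.14, "grip": -1}, {"tx": 0, "ty": 0, "yaw": 0, "tz": -0.2, "grip": -1}, {"tx": 0, "ty": 0, "yaw": 0, "tz": -0.25, "grip": -1}, {"tx": 0, "ty": 0, "yaw": 0, "tz": -0.25, "grip": -1}]'

```text
time: 13.4
tool_pos: [0.6139, -0.017, 0.2581]
tool_rot: [3.138, 0.009, 2.612]
contact_force: [-0.4, -0.2, -1.2]
opening: 0.0562
```

```bash
python3 - <<'E'
from h import *
upd((0,0,.1965,0))
goal(at(SEAT['tan'],.255),last=(0,0,-.25,0))
# recheck seat/brown yaw from colour in saved images
import pickle
im=pickle.load(open('i2.pkl','rb'))['top'].astype(float)
# brown: redness
hsv=cv2.cvtColor(im.astype(np.uint8),cv2.COLOR_RGB2HSV)
E
```

```text
cmd [ 0.612  -0.0168  0.2535  2.6116] meas-cmd mm [ 1.9 -0.2  4.6] dth -0.0 open 0.0562 F [-0.4 -0.2 -1.2] t 13.4 q6 -1.19
tx -0.0622 ty -0.3954 tz -0.0015 yaw -0.4640
```

apply_moves --plan '[{"tx": -0.009, "ty": -0.055, "tz": 0, "yaw": -0.07, "grip": -1}, {"tx": -0.018, "ty": -0.11, "tz": 0, "yaw": -0.14, "grip": -1}, {"tx": -0.027, "ty": -0.165, "tz": 0, "yaw": -0.21, "grip": -1}, {"tx": -0.036, "ty": -0.22, "tz": 0, "yaw": -0.28, "grip": -1}, {"tx": -0.045, "ty": -0.275, "tz": 0, "yaw": -0.35, "grip": -1}, {"tx": -0.053, "ty": -0.33, "tz": 0, "yaw": -0.42, "grip": -1}, {"tx": -0.059, "ty": -0.375, "tz": 0, "yaw": -0.45, "grip": -1}, {"tx": -0.0617, "ty": -0.3952, "tz": 0, "yaw": -0.464, "grip": -1}]'

```text
time: 14.4
tool_pos: [0.4637, -0.3909, 0.2512]
tool_rot: [3.14, -0.002, 3.073]
contact_force: [0.1, -0.0, -0.2]
opening: 0.0559
```

```bash
python3 - <<'E'
from h import *
s=SEAT['tan']
goal(at((s[0]-.0005,s[1],s[2]),.1975),last=(-.0617,-.3952,0,-.464))
p,d=robot.read_camera('scene'); cv2.imwrite('pics/a5.png',crop(p,130,230,90,190,6))
E
```

```text
cmd [ 0.4655 -0.389   0.2535  3.0756] meas-cmd mm [-1.8 -1.9 -2.3] dth -0.0021 open 0.0559 F [ 0.1 -0.  -0.2] t 14.4 q6 -2.33
tx 0.0002 ty -0.0005 tz 0.0560 yaw 0.0000
```

View pics/a5.png

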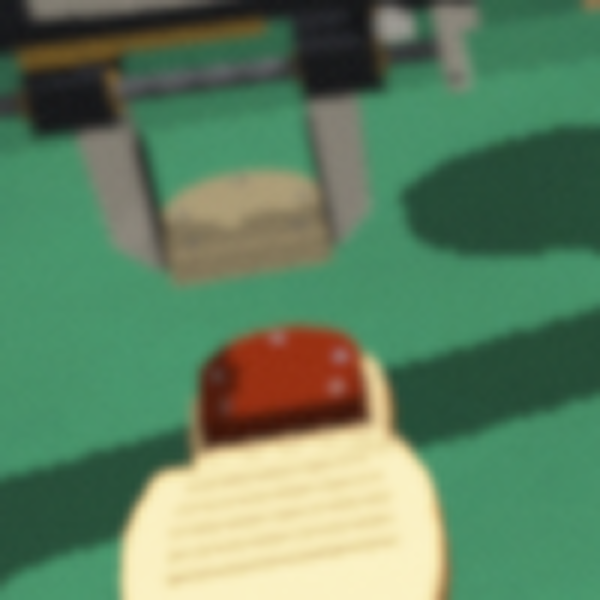

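apply_moves --plan '[{"tx": 0, "ty": -0.0005, "yaw": 0, "tz": 0.02, "grip": -1}, {"tx": 0, "ty": -0.0005, "yaw": 0, "tz": 0.04, "grip": -1}, {"tx": 0, "ty": -0.0005, "yaw": 0, "tz": 0.05, "grip": -1}, {"tx": 0, "ty": -0.0005, "yaw": 0, "tz": 0.054, "grip": -1}, {"tx": 0, "ty": -0.0005, "yaw": 0, "tz": 0.0555, "grip": -1}, {"tx": 0, "ty": -0.0005, "yaw": 0, "tz": 0.0563, "grip": -1}, {"tx": 0, "ty": -0.0005, "yaw": 0, "tz": 0.0568, "grip": -1}, {"tx": 0, "ty": -0.0005, "yaw": 0, "tz": 0.0568, "grip": -1}]'

```text
time: 15.45
tool_pos: [0.4658, -0.3895, 0.1973]
tool_rot: [-3.141, 0.001, 3.076]
contact_force: [0.0, 1.4, 5.0]
opening: 0.0563
```

Contact (5 N). Release and rise, then off to the amber piece.

apply_moves --plan '[{"tx": 0, "ty": 0, "yaw": 0, "tz": 0, "grip": -0.1}, {"tx": 0, "ty": 0, "yaw": 0, "tz": 0, "grip": 0.6}, {"tx": 0, "ty": 0, "yaw": 0, "tz": 0, "grip": 1}, {"tx": 0, "ty": 0, "yaw": 0, "tz": 0, "grip": 1}, {"tx": 0, "ty": 0, "yaw": 0, "tz": -0.02, "grip": 1}, {"tx": 0, "ty": 0, "yaw": 0, "tz": -0.06, "grip": 1}, {"tx": 0, "ty": 0, "yaw": 0, "tz": -0.073, "grip": 1}, {"tx": 0, "ty": 0, "yaw": 0, "tz": -0.073, "grip": 1}]'

```text
time: 16.45
tool_pos: [0.4656, -0.3895, 0.2696]
tool_rot: [-3.141, 0.001, 3.076]
contact_force: [0.4, 0.6, 0.6]
opening: 0.0919
```

```bash
python3 - <<'E'
from h import *
upd((0,-.0005,.0568,0))
goal(at(F['amber'],.20),last=(0,0,-.073,0))
E
```

```text
cmd [ 0.4654 -0.3895  0.2697  3.0756] meas-cmd mm [ 0.2 -0.1 -0.1] dth -0.0 open 0.0919 F [0.4 0.6 0.6] t 16.45 q6 -2.33
tx 0.0005 ty 0.4070 tz 0.0697 yaw -0.6310
```

apply_moves --plan '[{"tx": 0, "ty": 0.055, "tz": 0, "yaw": -0.09, "grip": 1}, {"tx": 0, "ty": 0.11, "tz": 0, "yaw": -0.18, "grip": 1}, {"tx": 0, "ty": 0.165, "tz": 0.01, "yaw": -0.27, "grip": 1}, {"tx": 0, "ty": 0.22, "tz": 0.03, "yaw": -0.36, "grip": 1}, {"tx": 0, "ty": 0.275, "tz": 0.05, "yaw": -0.45, "grip": 1}, {"tx": 0, "ty": 0.33, "tz": 0.07, "yaw": -0.54, "grip": 1}, {"tx": 0.0005, "ty": 0.38, "tz": 0.07, "yaw": -0.6, "grip": 1}, {"tx": 0.0005, "ty": 0.407, "tz": 0.07, "yaw": -0.631, "grip": 1}]'

```text
time: 17.45
tool_pos: [0.4905, 0.0193, 0.1975]
tool_rot: [3.139, -0.003, -2.573]
contact_force: [0.4, -0.9, 0.2]
opening: 0.0917
```

```bash
python3 - <<'E'
from h import *
goal(at(F['amber'],.0025),last=(.0005,.407,.07,-.631))
import pickle
im={n:robot.read_camera(n)[0] for n in('top','scene')}
g={}
for n in im:
    o=robot.outline_of('cream_lift_mid',n)
    for k in o[:2]: print(n,k['pixel'],k['confidence'],k['region'].sum())
    if o: g[n]=o[0]['region']
for n in g:
    r=fit({n:g[n]},60,56,.194,.208,SEAT['tan'][0],SEAT['tan'][1]); print(n,np.round(r.x,4),r.fun)
s=SEAT['tan']
cv2.imwrite('pics/a6.png',np.hstack([crop(im['top'],205,265,440,500,6,[outl('top',*s,60,56,.208)]),crop(im['scene'],170,230,105,165,6)]))
E
```

```text
cmd [0.4918 0.0167 0.1997 3.7066] meas-cmd mm [-1.3  2.6 -2.2] dth 0.0034 open 0.0917 F [ 0.4 -0.9  0.2] t 17.45 q6 -2.26
tx -0.0000 ty -0.0000 tz 0.1972 yaw 0.0000
top [233.3, 469.6] 0.6 464
scene [187.9, 135.6] 0.87 363
top [ 0.4537 -0.3897  0.0105] 10.259765625
scene [ 0.45   -0.3882 -0.0229] 59.531005859375
```

View pics/a6.png

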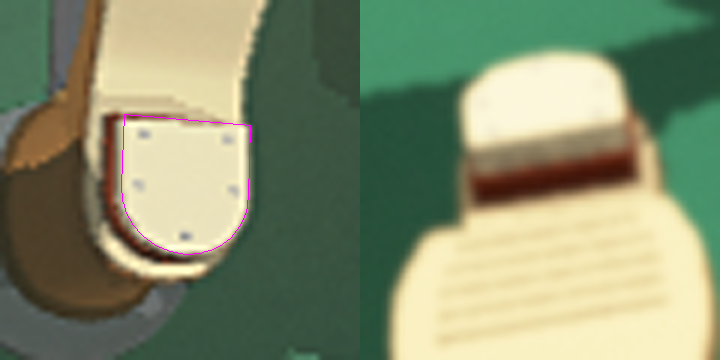

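apply_moves --plan '[{"tx": 0, "ty": 0, "yaw": 0, "tz": 0.06, "grip": 1}, {"tx": 0, "ty": 0, "yaw": 0, "tz": 0.12, "grip": 1}, {"tx": 0, "ty": 0, "yaw": 0, "tz": 0.165, "grip": 1}, {"tx": 0, "ty": 0, "yaw": 0, "tz": 0.185, "grip": 1}, {"tx": 0, "ty": 0, "yaw": 0, "tz": 0.193, "grip": 1}, {"tx": 0, "ty": 0, "yaw": 0, "tz": 0.1967, "grip": 1}, {"tx": 0, "ty": 0, "yaw": 0, "tz": 0.1967, "grip": 1}]'

```text
time: 18.52
tool_pos: [0.4923, 0.0164, 0.0033]
tool_rot: [-3.141, 0.001, -2.577]
contact_force: [-0.1, 1.0, -0.1]
opening: 0.0917
```

apply_moves --plan '[{"tx": 0, "ty": 0, "yaw": 0, "tz": 0, "grip": -1}, {"tx": 0, "ty": 0, "yaw": 0, "tz": 0, "grip": -1}, {"tx": 0, "ty": 0, "yaw": 0, "tz": 0, "grip": -1}, {"tx": 0, "ty": 0, "yaw": 0, "tz": 0, "grip": -1}, {"tx": 0, "ty": 0, "yaw": 0, "tz": 0, "grip": -1}, {"tx": 0, "ty": 0, "yaw": 0, "tz": 0, "grip": -1}, {"tx": 0, "ty": 0, "yaw": 0, "tz": 0, "grip": -1}]' --force 20

```text
time: 19.4
tool_pos: [0.4919, 0.0168, 0.0028]
tool_rot: [3.142, 0.0, -2.577]
contact_force: [-0.6, 0.4, 2.3]
opening: 0.0514
```

apply_moves --plan '[{"tx": 0, "ty": 0, "yaw": 0, "tz": -0.03, "grip": -1}, {"tx": 0, "ty": 0, "yaw": 0, "tz": -0.08, "grip": -1}, {"tx": 0, "ty": 0, "yaw": 0, "tz": -0.14, "grip": -1}, {"tx": 0, "ty": 0, "yaw": 0, "tz": -0.2, "grip": -1}, {"tx": 0, "ty": 0, "yaw": 0, "tz": -0.26, "grip": -1}, {"tx": 0, "ty": 0, "yaw": 0, "tz": -0.26, "grip": -1}]'

```text
time: 20.15
tool_pos: [0.494, 0.0165, 0.2674]
tool_rot: [-3.135, 0.008, -2.576]
contact_force: [1.1, -0.1, -0.8]
opening: 0.0516
```

```bash
python3 - <<'E'
from h import *
upd((0,0,.1967,0))
goal(at(SEAT['tan'],.263),last=(0,0,-.26,0))
E
```

```text
cmd [0.4918 0.0167 0.263  3.7066] meas-cmd mm [ 2.2 -0.1  4.4] dth 0.0001 open 0.0516 F [ 1.1 -0.1 -0.8] t 20.15 q6 -2.26
tx 0.2394 ty -0.3291 tz 0.0000 yaw 0.6310
```

apply_moves --plan '[{"tx": 0.033, "ty": -0.045, "tz": 0, "yaw": 0.09, "grip": -1}, {"tx": 0.066, "ty": -0.09, "tz": 0, "yaw": 0.18, "grip": -1}, {"tx": 0.099, "ty": -0.136, "tz": 0, "yaw": 0.27, "grip": -1}, {"tx": 0.132, "ty": -0.182, "tz": 0, "yaw": 0.36, "grip": -1}, {"tx": 0.165, "ty": -0.228, "tz": 0, "yaw": 0.45, "grip": -1}, {"tx": 0.198, "ty": -0.273, "tz": 0, "yaw": 0.54, "grip": -1}, {"tx": 0.225, "ty": -0.31, "tz": 0, "yaw": 0.6, "grip": -1}, {"tx": 0.2394, "ty": -0.3291, "tz": 0, "yaw": 0.631, "grip": -1}]'

```text
time: 21.15
tool_pos: [0.4647, -0.3914, 0.2603]
tool_rot: [3.14, -0.002, 3.072]
contact_force: [0.3, -0.1, 0.2]
opening: 0.0518
```

```bash
python3 - <<'E'
from h import *
s=SEAT['tan']
goal(at(s,.211),last=(.2394,-.3291,0,.631))
p,d=robot.read_camera('scene'); cv2.imwrite('pics/a7.png',crop(p,120,220,90,190,6))
E
```

```text
cmd [ 0.4658 -0.3894  0.263   3.0756] meas-cmd mm [-1.  -2.  -2.7] dth -0.0035 open 0.0518 F [ 0.3 -0.1  0.2] t 21.15 q6 -2.33
tx 0.0000 ty 0.0000 tz 0.0520 yaw 0.0000
```

View pics/a7.png

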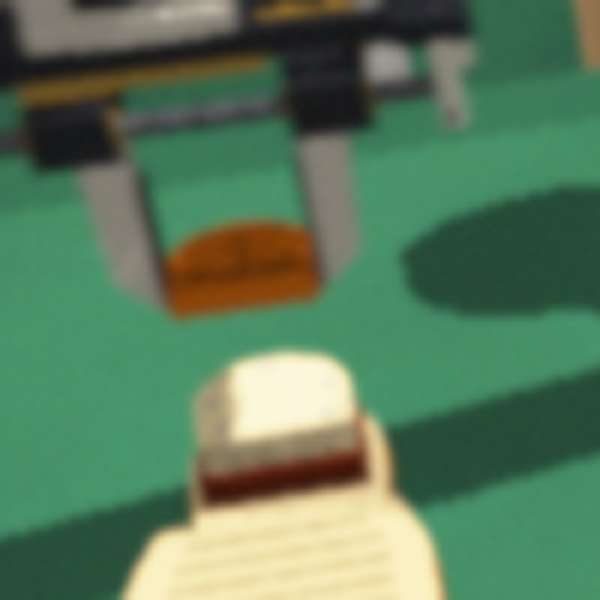

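apply_moves --plan '[{"tx": 0, "ty": 0, "yaw": 0, "tz": 0.02, "grip": -1}, {"tx": 0, "ty": 0, "yaw": 0, "tz": 0.037, "grip": -1}, {"tx": 0, "ty": 0, "yaw": 0, "tz": 0.046, "grip": -1}, {"tx": 0, "ty": 0, "yaw": 0, "tz": 0.05, "grip": -1}, {"tx": 0, "ty": 0, "yaw": 0, "tz": 0.0515, "grip": -1}, {"tx": 0, "ty": 0, "yaw": 0, "tz": 0.0523, "grip": -1}, {"tx": 0, "ty": 0, "yaw": 0, "tz": 0.0528, "grip": -1}, {"tx": 0, "ty": 0, "yaw": 0, "tz": 0.0528, "grip": -1}]'

```text
time: 22.2
tool_pos: [0.4661, -0.3894, 0.2108]
tool_rot: [-3.141, 0.001, 3.076]
contact_force: [-1.1, 1.2, 5.2]
opening: 0.0519
```

apply_moves --plan '[{"tx": 0, "ty": 0, "yaw": 0, "tz": 0, "grip": -0.1}, {"tx": 0, "ty": 0, "yaw": 0, "tz": 0, "grip": 0.6}, {"tx": 0, "ty": 0, "yaw": 0, "tz": 0, "grip": 1}, {"tx": 0, "ty": 0, "yaw": 0, "tz": 0, "grip": 1}, {"tx": 0, "ty": 0, "yaw": 0, "tz": -0.02, "grip": 1}, {"tx": 0, "ty": 0, "yaw": 0, "tz": -0.06, "grip": 1}, {"tx": 0, "ty": 0, "yaw": 0, "tz": -0.06, "grip": 1}]'

```text
time: 23.08
tool_pos: [0.4669, -0.3904, 0.2732]
tool_rot: [-3.137, 0.005, 3.076]
contact_force: [-0.7, -0.8, -0.4]
opening: 0.0921
```

```bash
python3 - <<'E'
from h import *
upd((0,0,.0528,0))
goal(at(F['grey'],.20),last=(0,0,-.06,0))
E
```

```text
cmd [ 0.4658 -0.3894  0.2702  3.0756] meas-cmd mm [ 1.1 -1.   3. ] dth 0.0 open 0.0921 F [-0.7 -0.8 -0.4] t 23.07 q6 -2.33
tx -0.1400 ty 0.2773 tz 0.0702 yaw -0.5160
```

apply_moves --plan '[{"tx": -0.022, "ty": 0.044, "tz": 0, "yaw": -0.09, "grip": 1}, {"tx": -0.044, "ty": 0.088, "tz": 0, "yaw": -0.18, "grip": 1}, {"tx": -0.067, "ty": 0.132, "tz": 0.01, "yaw": -0.27, "grip": 1}, {"tx": -0.09, "ty": 0.176, "tz": 0.03, "yaw": -0.36, "grip": 1}, {"tx": -0.112, "ty": 0.22, "tz": 0.05, "yaw": -0.44, "grip": 1}, {"tx": -0.13, "ty": 0.258, "tz": 0.07, "yaw": -0.49, "grip": 1}, {"tx": -0.14, "ty": 0.2773, "tz": 0.07, "yaw": -0.516, "grip": 1}, {"tx": -0.14, "ty": 0.2773, "tz": 0.07, "yaw": -0.516, "grip": 1}]'

```text
time: 24.08
tool_pos: [0.6243, -0.1212, 0.2001]
tool_rot: [-3.141, 0.0, -2.69]
contact_force: [0.2, -0.2, 0.4]
opening: 0.0921
```

```bash
python3 - <<'E'
from h import *
goal(at(F['grey'],.0035),last=(-.14,.2773,.07,-.516))
im={n:robot.read_camera(n)[0] for n in('top','scene')}
g={}
for n in im:
    o=robot.outline_of('amber_top_mid',n)
    for k in o[:2]: print(n,k['pixel'],k['confidence'],k['region'].sum())
    if o: g[n]=o[0]['region']
for n in g:
    r=fit({n:g[n]},56,52,.208,.218,SEAT['tan'][0],SEAT['tan'][1]); print(n,np.round(r.x,4),r.fun)
s=SEAT['tan']
cv2.imwrite('pics/a8.png',np.hstack([crop(im['top'],205,265,440,500,6,[outl('top',*s,56,52,.218)]),crop(im['scene'],170,230,105,165,6)]))
E
```

```text
cmd [ 0.6238 -0.122   0.2002  3.5916] meas-cmd mm [ 0.6  0.8 -0.1] dth 0.0016 open 0.0921 F [ 0.2 -0.2  0.4] t 24.07 q6 -2.33
tx -0.0000 ty -0.0001 tz 0.1967 yaw 0.0000
top [200.6, 460.8] 0.72 3848
top [231.3, 472.5] 0.6 368
scene [187.0, 133.0] 0.61 355
top [ 0.411  -0.3356  1.5579] 3423.423583984375
scene [ 0.4532 -0.3879 -0.1044] 9.197998046875
```

View pics/a8.png

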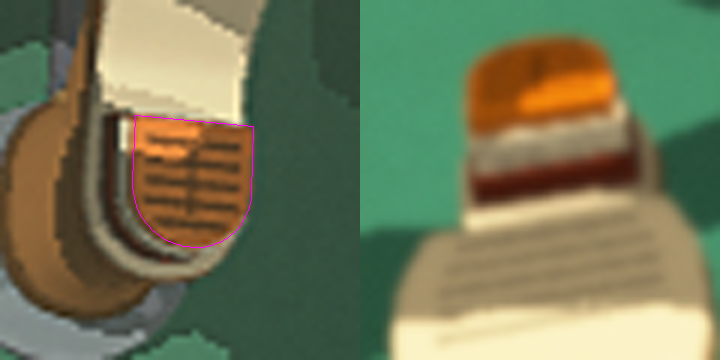

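Amber lies flat, tread up, matching the expected outline on the tan stack (the first top detection was the whole boot, wrong; the second fits). Now the grey lift.

apply_moves --plan '[{"tx": 0, "ty": 0, "yaw": 0, "tz": 0.06, "grip": 1}, {"tx": 0, "ty": 0, "yaw": 0, "tz": 0.12, "grip": 1}, {"tx": 0, "ty": 0, "yaw": 0, "tz": 0.165, "grip": 1}, {"tx": 0, "ty": 0, "yaw": 0, "tz": 0.185, "grip": 1}, {"tx": 0, "ty": 0, "yaw": 0, "tz": 0.193, "grip": 1}, {"tx": 0, "ty": 0, "yaw": 0, "tz": 0.1967, "grip": 1}, {"tx": 0, "ty": 0, "yaw": 0, "tz": 0.1967, "grip": 1}]'

```text
time: 25.15
tool_pos: [0.6244, -0.1224, 0.0043]
tool_rot: [-3.14, 0.001, -2.692]
contact_force: [-0.2, 0.5, -0.6]
opening: 0.0919
```

apply_moves --plan '[{"tx": 0, "ty": 0, "yaw": 0, "tz": 0, "grip": -1}, {"tx": 0, "ty": 0, "yaw": 0, "tz": 0, "grip": -1}, {"tx": 0, "ty": 0, "yaw": 0, "tz": 0, "grip": -1}, {"tx": 0, "ty": 0, "yaw": 0, "tz": 0, "grip": -1}, {"tx": 0, "ty": 0, "yaw": 0, "tz": 0, "grip": -1}, {"tx": 0, "ty": 0, "yaw": 0, "tz": 0, "grip": -1}, {"tx": 0, "ty": 0, "yaw": 0, "tz": 0, "grip": -1}]' --force 20

```text
time: 26.02
tool_pos: [0.6239, -0.1218, 0.0033]
tool_rot: [3.142, 0.0, -2.692]
contact_force: [-0.4, 1.1, 3.8]
opening: 0.0597
```

apply_moves --plan '[{"tx": 0, "ty": 0, "yaw": 0, "tz": -0.03, "grip": -1}, {"tx": 0, "ty": 0, "yaw": 0, "tz": -0.08, "grip": -1}, {"tx": 0, "ty": 0, "yaw": 0, "tz": -0.14, "grip": -1}, {"tx": 0, "ty": 0, "yaw": 0, "tz": -0.2, "grip": -1}, {"tx": 0, "ty": 0, "yaw": 0, "tz": -0.2465, "grip": -1}, {"tx": 0, "ty": 0, "yaw": 0, "tz": -0.2465, "grip": -1}]'

```text
time: 26.78
tool_pos: [0.6255, -0.1225, 0.2543]
tool_rot: [-3.136, 0.006, -2.692]
contact_force: [0.5, 0.5, -0.8]
opening: 0.0597
```

```bash
python3 - <<'E'
from h import *
upd((0,0,.1967,0))
goal(at(SEAT['dark'],.25),last=(0,0,-.2465,0))
E
```

```text
cmd [ 0.6238 -0.122   0.25    3.5916] meas-cmd mm [ 1.7 -0.5  4.3] dth 0.0 open 0.0597 F [ 0.5  0.5 -0.8] t 26.77 q6 -2.33
tx -0.0756 ty 0.4935 tz -0.0000 yaw 0.4390
```

apply_moves --plan '[{"tx": -0.008, "ty": 0.053, "tz": 0, "yaw": 0.05, "grip": -1}, {"tx": -0.016, "ty": 0.107, "tz": 0, "yaw": 0.1, "grip": -1}, {"tx": -0.0245, "ty": 0.16, "tz": 0, "yaw": 0.15, "grip": -1}, {"tx": -0.0327, "ty": 0.2135, "tz": 0, "yaw": 0.2, "grip": -1}, {"tx": -0.041, "ty": 0.267, "tz": 0, "yaw": 0.25, "grip": -1}, {"tx": -0.049, "ty": 0.32, "tz": 0, "yaw": 0.3, "grip": -1}, {"tx": -0.057, "ty": 0.373, "tz": 0, "yaw": 0.35, "grip": -1}, {"tx": -0.0654, "ty": 0.427, "tz": 0, "yaw": 0.4, "grip": -1}]'

```text
time: 27.78
tool_pos: [0.4958, 0.2923, 0.248]
tool_rot: [-3.141, -0.002, -3.094]
contact_force: [1.2, -0.7, -0.3]
opening: 0.0601
```

```bash
python3 - <<'E'
from h import *
goal(at(SEAT['dark'],.25),last=(-.0654,.427,0,.4))
E
```

```text
cmd [0.4969 0.291  0.25   3.1916] meas-cmd mm [-1.1  1.3 -2. ] dth -0.0019 open 0.0601 F [ 1.2 -0.7 -0.3] t 27.77 q6 -1.22
tx 0.0165 ty 0.0653 tz -0.0000 yaw 0.0390
```

apply_moves --plan '[{"tx": 0.01, "ty": 0.04, "tz": 0, "yaw": 0.025, "grip": -1}, {"tx": 0.0165, "ty": 0.0653, "tz": 0, "yaw": 0.039, "grip": -1}, {"tx": 0.0165, "ty": 0.0653, "tz": 0, "yaw": 0.039, "grip": -1}, {"tx": 0.0165, "ty": 0.0653, "tz": 0, "yaw": 0.039, "grip": -1}]'

```text
time: 28.28
tool_pos: [0.4772, 0.3546, 0.2486]
tool_rot: [-3.14, -0.001, -3.131]
contact_force: [0.3, -0.1, -0.9]
opening: 0.0602
```

```bash
python3 - <<'E'
from h import *
goal(at(SEAT['dark'],.1835),last=(.0165,.0653,0,.039))
p,d=robot.read_camera('scene'); cv2.imwrite('pics/a9.png',crop(p,80,180,360,460,6))
E
```

```text
cmd [0.4772 0.3554 0.25   3.1526] meas-cmd mm [ 0.  -0.7 -1.4] dth -0.0 open 0.0602 F [ 0.3 -0.1 -0.9] t 28.27 q6 -1.07
tx -0.0000 ty -0.0000 tz 0.0665 yaw 0.0000
```

View pics/a9.png

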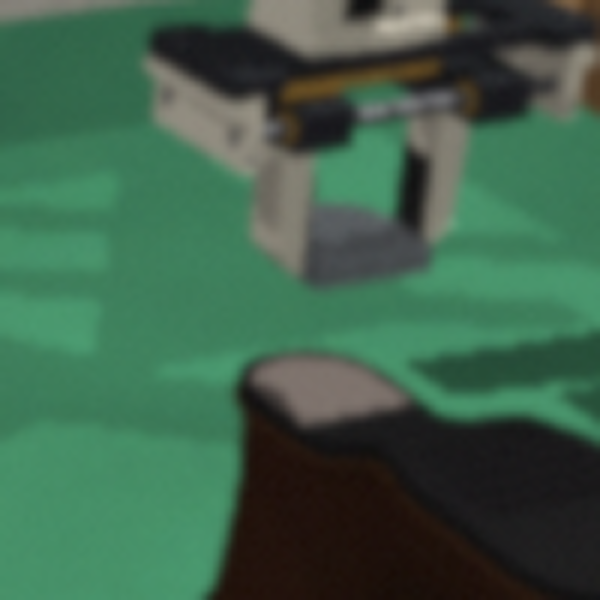

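apply_moves --plan '[{"tx": 0, "ty": 0, "yaw": 0, "tz": 0.03, "grip": -1}, {"tx": 0, "ty": 0, "yaw": 0, "tz": 0.05, "grip": -1}, {"tx": 0, "ty": 0, "yaw": 0, "tz": 0.06, "grip": -1}, {"tx": 0, "ty": 0, "yaw": 0, "tz": 0.0645, "grip": -1}, {"tx": 0, "ty": 0, "yaw": 0, "tz": 0.066, "grip": -1}, {"tx": 0, "ty": 0, "yaw": 0, "tz": 0.067, "grip": -1}, {"tx": 0, "ty": 0, "yaw": 0, "tz": 0.0675, "grip": -1}, {"tx": 0, "ty": 0, "yaw": 0, "tz": 0.0675, "grip": -1}]'

```text
time: 29.32
tool_pos: [0.4776, 0.3556, 0.1833]
tool_rot: [3.141, 0.002, -3.13]
contact_force: [-0.7, -0.7, 6.0]
opening: 0.0601
```

apply_moves --plan '[{"tx": 0, "ty": 0, "yaw": 0, "tz": 0, "grip": -0.1}, {"tx": 0, "ty": 0, "yaw": 0, "tz": 0, "grip": 0.6}, {"tx": 0, "ty": 0, "yaw": 0, "tz": 0, "grip": 1}, {"tx": 0, "ty": 0, "yaw": 0, "tz": 0, "grip": 1}, {"tx": 0, "ty": 0, "yaw": 0, "tz": -0.02, "grip": 1}, {"tx": 0, "ty": 0, "yaw": 0, "tz": -0.07, "grip": 1}, {"tx": 0, "ty": 0, "yaw": 0, "tz": -0.0875, "grip": 1}, {"tx": 0, "ty": 0, "yaw": 0, "tz": -0.0875, "grip": 1}]'

```text
time: 30.32
tool_pos: [0.4778, 0.3558, 0.271]
tool_rot: [3.14, 0.003, -3.131]
contact_force: [-0.2, -0.1, -1.2]
opening: 0.092
```

```bash
python3 - <<'E'
from h import *
upd((0,0,.0675,0))
goal(at(F['black'],.20),last=(0,0,-.0875,0))
E
```

```text
cmd [0.4772 0.3554 0.27   3.1526] meas-cmd mm [0.6 0.4 1. ] dth 0.0 open 0.092 F [-0.2 -0.1 -1.2] t 30.32 q6 -1.07
tx -0.1666 ty -0.2017 tz 0.0700 yaw -0.3590
```

apply_moves --plan '[{"tx": -0.03, "ty": -0.036, "tz": 0, "yaw": -0.07, "grip": 1}, {"tx": -0.06, "ty": -0.073, "tz": 0, "yaw": -0.14, "grip": 1}, {"tx": -0.09, "ty": -0.11, "tz": 0, "yaw": -0.21, "grip": 1}, {"tx": -0.12, "ty": -0.146, "tz": 0, "yaw": -0.28, "grip": 1}, {"tx": -0.15, "ty": -0.182, "tz": 0, "yaw": -0.33, "grip": 1}, {"tx": -0.1666, "ty": -0.2017, "tz": 0.03, "yaw": -0.359, "grip": 1}, {"tx": -0.1666, "ty": -0.2017, "tz": 0.07, "yaw": -0.359, "grip": 1}, {"tx": -0.1666, "ty": -0.2017, "tz": 0.07, "yaw": -0.359, "grip": 1}]'

```text
time: 31.32
tool_pos: [0.6437, 0.1549, 0.1945]
tool_rot: [3.139, -0.01, -2.772]
contact_force: [-0.4, -0.9, -0.2]
opening: 0.0918
```

```bash
python3 - <<'E'
from h import *
goal(at(F['black'],.003),last=(-.1666,-.2017,.07,-.359))
im={n:robot.read_camera(n)[0] for n in('top','scene')}
g={}
for n in im:
    o=robot.outline_of('grey_lift_mid',n)
    for k in o[:2]: print(n,k['pixel'],k['confidence'],k['region'].sum())
    if o: g[n]=o[0]['region']
s=SEAT['dark']
for n in g:
    r=fit({n:g[n]},64,60,.18,.194,s[0],s[1]); print(n,np.round(r.x,4),r.fun)
cv2.imwrite('pics/a10.png',np.hstack([crop(im['top'],195,255,170,230,6,[outl('top',*s,64,60,.194)]),crop(im['scene'],115,175,385,445,6)]))
E
```

```text
cmd [0.646  0.1555 0.2    3.5116] meas-cmd mm [-2.3 -0.6 -5.5] dth -0.0007 open 0.0918 F [-0.4 -0.9 -0.2] t 31.32 q6 -1.82
tx 0.0000 ty -0.0000 tz 0.1970 yaw 0.0000
top [226.3, 191.9] 0.62 501
scene [142.6, 422.7] 0.61 41
top [ 0.4671  0.3562 -0.0032] 19.75732421875
scene [ 0.4662  0.3152 -2.0416] 41.0
```

View pics/a10.png

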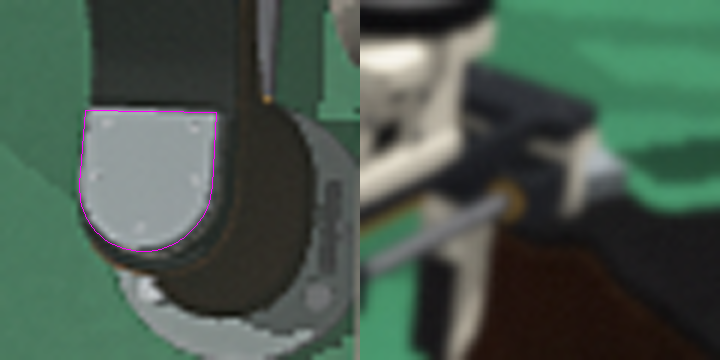

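Grey sits within 1 mm of the seat (top view). Next the black piece.

apply_moves --plan '[{"tx": 0, "ty": 0, "yaw": 0, "tz": 0.06, "grip": 1}, {"tx": 0, "ty": 0, "yaw": 0, "tz": 0.12, "grip": 1}, {"tx": 0, "ty": 0, "yaw": 0, "tz": 0.165, "grip": 1}, {"tx": 0, "ty": 0, "yaw": 0, "tz": 0.185, "grip": 1}, {"tx": 0, "ty": 0, "yaw": 0, "tz": 0.193, "grip": 1}, {"tx": 0, "ty": 0, "yaw": 0, "tz": 0.197, "grip": 1}, {"tx": 0, "ty": 0, "yaw": 0, "tz": 0.197, "grip": 1}]'

```text
time: 32.4
tool_pos: [0.647, 0.1558, 0.0043]
tool_rot: [-3.141, 0.003, -2.771]
contact_force: [0.8, 0.8, -0.2]
opening: 0.0917
```

apply_moves --plan '[{"tx": 0, "ty": 0, "yaw": 0, "tz": 0, "grip": -1}, {"tx": 0, "ty": 0, "yaw": 0, "tz": 0, "grip": -1}, {"tx": 0, "ty": 0, "yaw": 0, "tz": 0, "grip": -1}, {"tx": 0, "ty": 0, "yaw": 0, "tz": 0, "grip": -1}, {"tx": 0, "ty": 0, "yaw": 0, "tz": 0, "grip": -1}, {"tx": 0, "ty": 0, "yaw": 0, "tz": 0, "grip": -1}, {"tx": 0, "ty": 0, "yaw": 0, "tz": 0, "grip": -1}]' --force 20

```text
time: 33.28
tool_pos: [0.6461, 0.1556, 0.0028]
tool_rot: [3.142, 0.0, -2.772]
contact_force: [-1.3, -0.4, 0.3]
opening: 0.0555
```

apply_moves --plan '[{"tx": 0, "ty": 0, "yaw": 0, "tz": -0.03, "grip": -1}, {"tx": 0, "ty": 0, "yaw": 0, "tz": -0.08, "grip": -1}, {"tx": 0, "ty": 0, "yaw": 0, "tz": -0.14, "grip": -1}, {"tx": 0, "ty": 0, "yaw": 0, "tz": -0.2, "grip": -1}, {"tx": 0, "ty": 0, "yaw": 0, "tz": -0.257, "grip": -1}, {"tx": 0, "ty": 0, "yaw": 0, "tz": -0.257, "grip": -1}]'

```text
time: 34.02
tool_pos: [0.6481, 0.1559, 0.2659]
tool_rot: [-3.139, 0.011, -2.771]
contact_force: [0.3, 0.0, -0.3]
opening: 0.0556
```

```bash
python3 - <<'E'
from h import *
upd((0,0,.197,0))
goal(at(SEAT['dark'],.26),last=(0,0,-.257,0))
E
```

```text
cmd [0.646  0.1555 0.26   3.5116] meas-cmd mm [2.1 0.4 5.9] dth 0.0001 open 0.0556 F [ 0.3  0.  -0.3] t 34.02 q6 -1.82
tx 0.0851 ty 0.2473 tz -0.0000 yaw 0.3590
```

apply_moves --plan '[{"tx": 0.014, "ty": 0.041, "tz": 0, "yaw": 0.06, "grip": -1}, {"tx": 0.028, "ty": 0.082, "tz": 0, "yaw": 0.12, "grip": -1}, {"tx": 0.042, "ty": 0.123, "tz": 0, "yaw": 0.18, "grip": -1}, {"tx": 0.056, "ty": 0.164, "tz": 0, "yaw": 0.24, "grip": -1}, {"tx": 0.07, "ty": 0.205, "tz": 0, "yaw": 0.3, "grip": -1}, {"tx": 0.08, "ty": 0.234, "tz": 0, "yaw": 0.34, "grip": -1}, {"tx": 0.0851, "ty": 0.2473, "tz": 0, "yaw": 0.359, "grip": -1}, {"tx": 0.0851, "ty": 0.2473, "tz": 0, "yaw": 0.359, "grip": -1}]'

```text
time: 35.02
tool_pos: [0.4763, 0.3559, 0.2587]
tool_rot: [-3.141, -0.002, -3.129]
contact_force: [0.6, -0.3, 0.0]
opening: 0.0557
```

```bash
python3 - <<'E'
from h import *
goal(at(SEAT['dark'],.197),last=(.0851,.2473,0,.359))
p,d=robot.read_camera('scene'); cv2.imwrite('pics/a11.png',crop(p,80,180,360,460,6))
E
```

```text
cmd [0.4772 0.3553 0.26   3.1526] meas-cmd mm [-0.9  0.6 -1.3] dth 0.002 open 0.0557 F [ 0.6 -0.3  0. ] t 35.02 q6 -1.07
tx 0.0000 ty 0.0000 tz 0.0630 yaw 0.0000
```

View pics/a11.png

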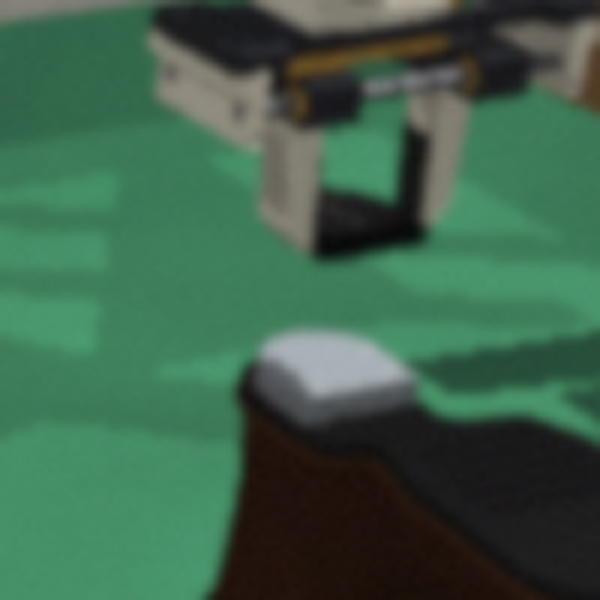

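Grey lies flat; black is over it, straight edge to the toe.

apply_moves --plan '[{"tx": 0, "ty": 0, "yaw": 0, "tz": 0.03, "grip": -1}, {"tx": 0, "ty": 0, "yaw": 0, "tz": 0.048, "grip": -1}, {"tx": 0, "ty": 0, "yaw": 0, "tz": 0.057, "grip": -1}, {"tx": 0, "ty": 0, "yaw": 0, "tz": 0.061, "grip": -1}, {"tx": 0, "ty": 0, "yaw": 0, "tz": 0.0625, "grip": -1}, {"tx": 0, "ty": 0, "yaw": 0, "tz": 0.0633, "grip": -1}, {"tx": 0, "ty": 0, "yaw": 0, "tz": 0.0638, "grip": -1}, {"tx": 0, "ty": 0, "yaw": 0, "tz": 0.0638, "grip": -1}]'

```text
time: 36.08
tool_pos: [0.4776, 0.3555, 0.1967]
tool_rot: [3.141, 0.001, -3.13]
contact_force: [-0.4, -1.0, 4.9]
opening: 0.0558
```

apply_moves --plan '[{"tx": 0, "ty": 0, "yaw": 0, "tz": 0, "grip": -0.1}, {"tx": 0, "ty": 0, "yaw": 0, "tz": 0, "grip": 0.6}, {"tx": 0, "ty": 0, "yaw": 0, "tz": 0, "grip": 1}, {"tx": 0, "ty": 0, "yaw": 0, "tz": 0, "grip": 1}, {"tx": 0, "ty": 0, "yaw": 0, "tz": -0.02, "grip": 1}, {"tx": 0, "ty": 0, "yaw": 0, "tz": -0.07, "grip": 1}, {"tx": 0, "ty": 0, "yaw": 0, "tz": -0.09, "grip": 1}, {"tx": 0, "ty": 0, "yaw": 0, "tz": -0.09, "grip": 1}]'

```text
time: 37.08
tool_pos: [0.4778, 0.3557, 0.2873]
tool_rot: [3.14, 0.003, -3.131]
contact_force: [0.3, 0.5, -0.6]
opening: 0.0916
```

```bash
python3 - <<'E'
from h import *
upd((0,0,.0638,0))
goal((.45,.05,.3,.2),last=(0,0,-.09,0))
E
```

```text
cmd [0.4772 0.3553 0.2862 3.1526] meas-cmd mm [0.6 0.4 1.1] dth -0.0 open 0.0916 F [ 0.3  0.5 -0.6] t 37.08 q6 -1.07
tx 0.0306 ty -0.3050 tz -0.0138 yaw -0.1890
```

apply_moves --plan '[{"tx": 0.006, "ty": -0.05, "tz": -0.014, "yaw": 0, "grip": 1}, {"tx": 0.012, "ty": -0.1, "tz": -0.014, "yaw": 0, "grip": 1}, {"tx": 0.018, "ty": -0.15, "tz": -0.014, "yaw": 0, "grip": 1}, {"tx": 0.024, "ty": -0.2, "tz": -0.014, "yaw": 0, "grip": 1}, {"tx": 0.03, "ty": -0.25, "tz": -0.014, "yaw": 0, "grip": 1}, {"tx": 0.03, "ty": -0.305, "tz": -0.014, "yaw": 0, "grip": 1}, {"tx": 0.03, "ty": -0.305, "tz": -0.014, "yaw": 0, "grip": 1}, {"tx": 0.03, "ty": -0.305, "tz": -0.014, "yaw": 0, "grip": 1}]'

```text
time: 38.08
tool_pos: [0.4503, 0.0503, 0.2989]
tool_rot: [3.141, -0.002, -3.131]
contact_force: [-0.1, 0.3, -1.2]
opening: 0.0912
```

```bash
python3 - <<'E'
from h import *
im={n:robot.read_camera(n) for n in('top','scene')}
T=[('brown_lift_mid','tan',.18,.194),('cream_lift_mid','tan',.194,.208),('amber_top_mid','tan',.208,.218),('grey_lift_mid','dark',.18,.194),('black_top_mid','dark',.194,.204)]
pol={'top':[],'scene':[]}
for l,b,z0,z1 in T:
    s=SEAT[b]; L,W,H=DIM[l]
    for n in im:
        pol[n].append(outl(n,*s,L,W,z1))
    if 'top' in l:
        for n in im:
            for k in robot.outline_of(l,n)[:3]:
                if k['region'].sum()<700:
                    r=fit({n:k['region']},L,W,z0,z1,s[0],s[1]); print(l,n,np.round(r.x,4),round(r.fun,1),round(k['confidence'],2),k['region'].sum())
    c=proj('top',[s[0],s[1],z1])[0].round().astype(int); d=im['top'][1][c[1]-3:c[1]+4,c[0]-3:c[0]+4]
    if 'top' in l: print(l,'height',[round(dpoint('top',c[0]+dc,c[1]+dr,im['top'][1][c[1]+dr,c[0]+dc])[2],4) for dc,dr in((0,0),(-5,0),(5,0),(0,-5),(0,5))])
print('tin',[ (np.round(unproj('top',*k['pixel'][::-1],0.0),4),k['confidence']) for k in robot.tip_of('tack_tin','top')[:1]],[np.round(k['pixel'],1) for k in robot.outline_of('tack_tin','top')[:1]])
a=np.vstack([np.hstack([crop(im['top'][0],195,255,430,500,5,pol['top'][2:3]),crop(im['top'][0],190,250,160,230,5,pol['top'][4:])]),np.hstack([crop(im['scene'][0],165,225,100,170,5),crop(im['scene'][0],110,170,385,455,5)])])
cv2.imwrite('pics/f1.png',a); cv2.imwrite('pics/f2.png',im['top'][0][:,:,::-1])
E
```

```text
amber_top_mid top [ 0.4545 -0.3883 -0.0899] 10.7 0.65 390
amber_top_mid scene [ 0.4545 -0.3894 -0.0272] 17.6 0.7 326
amber_top_mid height [np.float64(0.2186), np.float64(0.2147), np.float64(0.2149), np.float64(0.2215), np.float64(0.2165)]
black_top_mid top [0.4655 0.3552 0.0022] 11.1 0.86 424
black_top_mid scene [0.4664 0.3544 0.0404] 14.4 0.6 235
black_top_mid scene [ 0.4662  0.3552 -3.1416] 519.0 0.4 519
black_top_mid height [np.float64(0.2047), np.float64(0.2045), np.float64(0.2049), np.float64(0.2041), np.float64(0.2073)]
tin [(array([0.4775, 0.1323, 0.    ]), 0.51)] []
```

View pics/f1.png

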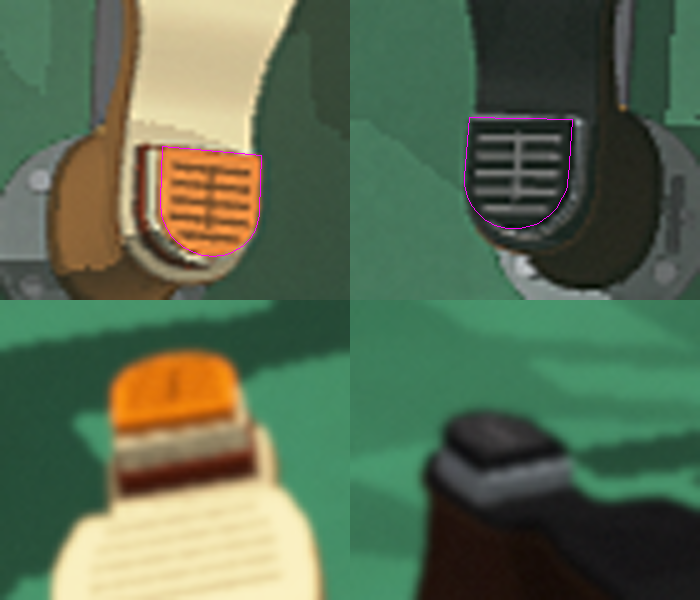

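View pics/f2.png

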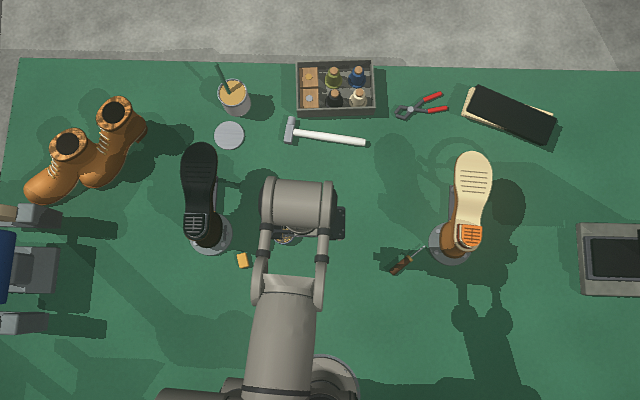

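```bash
python3 -c "
from cell import robot
print(robot.hand_in())"
```

```text
the job is handed in; nothing more can be done
None
```

Both heels are built up and the job is handed in, at about 38 s of the 138 s allowed. The tan boot has red-brown, cream and amber, in that order; the dark boot has grey, then black. All pieces lie tread up with the straight edge towards the toe.

**Position:** In the last top-camera fits, the amber and black top pieces are within about 1 mm of the measured seat centres. Each lift was within about 1–2 mm when fitted after placing.

**Angle:** Most fits were within about 2–3° of the boot's line. The cream lift's top fit was 4° off, but its outline in the picture matched.

**Height:** At the centre, the amber top reads 218.6 mm (218 expected) and the black 204.7 mm (204 expected). The press forces I read while setting the pieces down were about 5–6 N.

**Weaker or conflicting checks:**
- The scene camera differed from the top camera by up to about 4 mm and 4°, and one of its fits of the dark boot was useless because the gripper hid the boot.
- One amber detection and one black detection were clearly wrong and I set them aside.
- The amber depth readings scattered by about 4 mm around the tread.
- The tin was half hidden by the arm in the last picture. Its detected point is about 8 mm from the first reading, within the detector's scatter. None of the moves went near it, so I take it as unmoved but did not confirm that.

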